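# Put the sample pots away in the sample store

### The job

Put the waiting yellow-capped sample pots away in the sample store: first move the amber reagent jar that blocks the tray and stand it on the green mat, then take the red-handled hook from its blue cradle, put its tip down into the hole in the tray's yellow tab and pull the tray all the way out with the hook. Stand every pot upright in the pulled-out tray, then push the tray fully home, and see that the hook ends up lying in its cradle again and the jar still stands on the mat. Leave the blue slide box, the computer mouse and the yellow tip box where they are.

Things in the scene. Friction and masses are not known exactly. Their poses are not given: they have to be found in the camera images.
- case: the sample store, a low white case fixed to the bench, 200 deep (x) x 260 wide (y) x 103 mm high, white with a tinted window in its top; origin on the bench at the middle of its front face; +x points into the case, so the tray slides out along the case's -x; z up. It stands in a different place and turned a little in each run
- tray (a joint): how far the tray is pulled out, m: 0 fully home, 0.17 at its stop; it may start a few mm open. It slides with about 2 N of friction plus light damping and stays where it is left. It can be pushed shut on its yellow tab's front edge or its grey front plate
- tray_hole (a point): centre, on the tab's upper face, of the 20 x 20 mm square through-hole in the yellow tab; axes as case; moves with the tray. The tab is a level plate 6 mm thick, its top 46 mm above the bench, 44 mm wide (y), standing out 52 mm before the tray's front plate; its front edge is 20 mm before the hole's centre, the front plate 32 mm behind it. Free space below the tab down to the bench
- tray_floor (a point): centre of the tray's inner floor, 14 mm above the bench; axes as case; moves with the tray. Inside 120 (x) x 200 mm (y); side and back walls 22 mm above the floor, 4 mm thick; front plate 48 mm above the floor, 6 mm thick. Fully out, the floor's centre is 104 mm in front of the case's front face
- hook: the hook tool, 110 g, lying in the cradle: a red handle bar 100 long (x) x 14 wide (y) x 16 mm high (z); a 7 mm steel rod leaves the middle of its +x end, runs to 78 mm ahead of the handle's middle and there bends straight down. Origin at the centre of the handle's underside; x along the handle towards the rod, z up. Grip it across y at the middle of the handle (between the cradle's uprights)
- hook_tip (a point): lower end of the hook's down-turned rod: 78 mm ahead (x) of the hook's origin and 32.5 mm below the handle's underside; axes as hook
- cradle: the hook's blue cradle, fixed to the bench: base 120 (x) x 50 (y) x 8 mm and two uprights 8 mm thick at x = -40 and +40 mm, each with a notch 24 mm wide (y), floor 47 mm and lips 59 mm above the bench; 72 mm free between the uprights. Origin on the bench at the base's centre; x along the base; z up. The hook starts with its origin 47 mm above the cradle's origin, x axes the same way
- mat: green mat, fixed, 120 x 120 x 4 mm; origin at the centre of its underside on the bench. The mat and the cradle change sides from run to run
- jar: amber reagent jar with black cap and paper label, round, 54 mm across, 80 mm high, 200 g, standing on the bench in front of the tray's tab; origin at the centre of its underside, z up
- pot0: one of up to four white sample pots with a yellow cap, round, 44 mm across, 34 mm high, 50 g, standing on the bench; origin at the centre of its underside, z up; None throughout if this pot is absent in this run
- pot1: one of up to four white sample pots with a yellow cap, round, 44 mm across, 34 mm high, 50 g, standing on the bench; origin at the centre of its underside, z up; None throughout if this pot is absent in this run
- pot2: one of up to four white sample pots with a yellow cap, round, 44 mm across, 34 mm high, 50 g, standing on the bench; origin at the centre of its underside, z up; None throughout if this pot is absent in this run
- pot3: one of up to four white sample pots with a yellow cap, round, 44 mm across, 34 mm high, 50 g, standing on the bench; origin at the centre of its underside, z up; None throughout if this pot is absent in this run
- slidebox: bystander: loose blue slide box 85 x 50 x 25 mm; origin at the centre of its underside
- mouse: bystander: loose black computer mouse 105 x 60 x 26 mm; origin at the centre of its underside
- tipbox: bystander: loose yellow tip box 80 x 65 x 45 mm; origin at the centre of its underside
There are look-alikes about, which are no part of the job. What is shaped like the pot1 but black, grey or purple is not meant.

How it is judged:
On the way, in this order (a step that is already met when the one before it is completed fails the run):
1. the reagent jar stands on the green mat (x of jar in the frame of mat between -0.055 and 0.055 m and y of jar in the frame of mat between -0.055 and 0.055 m and z of jar in the frame of mat between -0.003 and 0.012 m and angle between jar's own z axis and vertical below 0.15 rad and linear speed of jar below 0.02 m/s), for 0.2 s.
2. the hook's tip is in the tab's hole while the tray is still in (x of hook_tip in the frame of tray_hole between -0.013 and 0.013 m and y of hook_tip in the frame of tray_hole between -0.013 and 0.013 m and z of hook_tip in the frame of tray_hole between -0.035 and -0.004 m and value of joint tray below 0.04 m), for 0.1 s.
3. the tray is pulled out (over 150 mm), the hook's tip still in the hole (x of hook_tip in the frame of tray_hole between -0.013 and 0.013 m and y of hook_tip in the frame of tray_hole between -0.013 and 0.013 m and z of hook_tip in the frame of tray_hole between -0.035 and -0.004 m and value of joint tray above 0.15 m), for 0.1 s.
4. every pot stands upright in the pulled-out tray (x of pot0 in the frame of tray_floor between -0.06 and 0.06 m and y of pot0 in the frame of tray_floor between -0.1 and 0.1 m and z of pot0 in the frame of tray_floor between -0.006 and 0.012 m and angle between each of pot0, pot1, pot2, pot3's own z axis and vertical below 0.2 rad and linear speed of each of pot0, pot1, pot2, pot3 below 0.02 m/s and x of pot1 in the frame of tray_floor between -0.06 and 0.06 m and y of pot1 in the frame of tray_floor between -0.1 and 0.1 m and z of pot1 in the frame of tray_floor between -0.006 and 0.012 m and x of pot2 in the frame of tray_floor between -0.06 and 0.06 m and y of pot2 in the frame of tray_floor between -0.1 and 0.1 m and z of pot2 in the frame of tray_floor between -0.006 and 0.012 m and x of pot3 in the frame of tray_floor between -0.06 and 0.06 m and y of pot3 in the frame of tray_floor between -0.1 and 0.1 m and z of pot3 in the frame of tray_floor between -0.006 and 0.012 m and value of joint tray above 0.1 m), for 0.2 s.
At the end, for the whole second after the job is handed in: tray under 8 mm open; every pot upright (0.2 rad) on the tray floor; jar upright, its centre within 55 mm of the mat's middle along both sides; hook lying in the cradle's notches (30 mm lengthwise, 0.25 rad); all at rest (all of step 1 and value of joint tray below 0.008 m and x of pot0 in the frame of tray_floor between -0.06 and 0.06 m and y of pot0 in the frame of tray_floor between -0.1 and 0.1 m and z of pot0 in the frame of tray_floor between -0.006 and 0.012 m and angle between each of pot0, pot1, pot2, pot3's own z axis and vertical below 0.2 rad and linear speed of each of pot0, pot1, pot2, pot3, hook below 0.02 m/s and x of pot1 in the frame of tray_floor between -0.06 and 0.06 m and y of pot1 in the frame of tray_floor between -0.1 and 0.1 m and z of pot1 in the frame of tray_floor between -0.006 and 0.012 m and x of pot2 in the frame of tray_floor between -0.06 and 0.06 m and y of pot2 in the frame of tray_floor between -0.1 and 0.1 m and z of pot2 in the frame of tray_floor between -0.006 and 0.012 m and x of pot3 in the frame of tray_floor between -0.06 and 0.06 m and y of pot3 in the frame of tray_floor between -0.1 and 0.1 m and z of pot3 in the frame of tray_floor between -0.006 and 0.012 m and x of hook in the frame of cradle between -0.03 and 0.03 m and y of hook in the frame of cradle between -0.013 and 0.013 m and z of hook in the frame of cradle between 0.04 and 0.055 m and angle between the x axis of hook and the x axis of cradle, either way round below 0.25 rad); the robot touches nothing.
It fails at once if the slide box is disturbed (moved over 30 mm) (distance of slidebox from where it was at the start of the episode above 0.03 m).
It fails at once if the mouse is disturbed (moved over 30 mm) (distance of mouse from where it was at the start of the episode above 0.03 m).
It fails at once if the tip box is disturbed (moved over 30 mm) (distance of tipbox from where it was at the start of the episode above 0.03 m).
Of pot0, pot1, pot2, pot3 only 2 to 4 are there at a start; the rules pass over those that are not, and their reading is None.
At some moment in a run one of pot0, pot1, pot2, pot3 may be knocked a few centimetres aside while the robot is not near it.
It also fails if it takes over 210 s, if anything falls off the work surface, if the arm or the gripper's body presses on something with over 40 N, if the wrist force passes 120 N, or if a joint passes its speed limit or range.

### The arm

A 7-joint arm with a two-finger parallel gripper is mounted at the origin on the work surface. World frame = base frame: x ahead of the robot, y to its left, z up, the work surface at z = 0. Lengths are in m, angles in rad, forces in N, time in s.
With the tool pointing down it reaches from about 0.4 to 0.875 m from the base axis. Payload 19.3 kg.
Tool frame: the origin (TCP) lies at the very end of the fingers, on their centre line; the grasp point (between the pads) lies 19 mm behind it; z points along the fingers, y is the direction in which the jaws open and shut (so a half turn about z gives the same grasp; the last joint's range is limited). The gripper opens to 85 mm and grips with 20 to 120 N. Pads are 22 mm wide; open, the fingers measure 114 mm over their backs; the gripper's body (76 mm by 85 mm) begins 54 mm behind the grasp point. The pads swing forward as they close: fully open they stand 13 mm farther back than shut.
Start: joints at [-1.349, 0.521, -0.036, 1.599, 0.021, 1.021, -0.113], TCP at [0.18, 0.599, 0.207] pointing down, gripper open.
Joint ranges: [-2.91, 2.91], [-0.3, 2.13], [-1.5, 1.42], [0.17, 2.43], [-1.26, 4.41], [0.16, 1.93], [-2.52, 2.52]. Speed limits (rad/s): [1.89, 1.89, 2.39, 2.39, 3.01, 3.01, 3.01].

### API

Orientations are given as [roll, pitch, yaw] about the fixed x, y, z axes, in that order (R = Rz(yaw) Ry(pitch) Rx(roll)).
In Python, from workcell import bot gives the robot as it stands. The module is installed in compiled form; this text tells all that it offers.
- The arm moves only by the shell command python3 -m inch 'ROWS' [FORCE]. ROWS is JSON, a list of rows, each an object of numbers: "dx", "dy", "dz": the shift along the tool's x, y, z in mm; "rx", "ry", "rz": the turn, a rotation vector about the tool's x, y, z in rad; "hand": the closure, from -1 (fully open) to 1 (shut), so that 0 is half open. In form: [{"dx": .., "dy": .., "dz": .., "rx": .., "ry": .., "rz": .., "hand": ..}, ...]. A call has 1 to 10 rows; each row shifts and turns the commanded pose from where the row before left it, along the tool's axes as they then stand; what a row does not reach is not made up. A row lasts 1/10 s, in which the tool goes at most 50 mm and 8.59 degrees, less where a joint would pass 70% of its speed; a pose out of reach is approached as far as the arm can. A call with a gripper value outside its range is refused whole. The fingers move at their own pace and stop on an object; FORCE is the grip in N (left out, the last holds). Time passes only in rows, so rows that do not move let the fingers close. It gives the time, the measured TCP pose, the force and the opening at its end, in the units of the state.
- bot.observe(): the state, without advancing time (a new reading comes with each control period).
- bot.grab_frame(name): name is "side" or "top"; returns (picture, depth): 480x640x3 uint8, red, green, blue; 480x640 float32, m along the optical axis (not along the pixel's ray), 0 where there is no reading.
- bot.get_calibration(name): a dict with "vertical_fov" (degrees; the focal length in pixels is half the picture's height over the tangent of half this angle, whatever the lens; pixels are square), "cx", "cy" (the principal point, pixels), "k1" (the pictures are not rectified: a ray, as slopes to the right and down, at radius r is drawn at 1 + k1 r^2 times it, then the intrinsics apply), "origin" and "orientation" of the camera in the world. Camera axes: x right, y down, z forward; pixel columns grow to the right and rows downward; lengths in m; the calibration is good to about 2 mm. A picture is of the moment at which its call begins. get_calibration takes no time and is no camera call.
- bot.job_done(): hands the job in, once; it reports no verdict.
Trained networks look in the newest picture that a camera, given by its name, has taken for a name from the list of things; names that differ only in an ending like _2 or _b are one class to them, and where a whole thing is asked for, a point or a joint stands for the part that bears it (a point fixed in the world has none). Each returns a list of dicts, best first, with "score" (0 to 1); they miss things now and then, are a little off and sometimes report something else, mostly with a low value. They report only what shows in the picture. A call takes as long as a camera call. They do not tell look-alikes from the thing itself.
- bot.trace(camera, target): "region" (480x640 bool, what is visible of it) and "box" ([left, top, right, bottom] in pixels, round what is visible of it).
- bot.tip_of(camera, target): "centre" ([row, column] in pixels: a listed point, or the origin of a listed thing).
The state is a dict: "clock": time; "qpos": joint angles; "qd": joint speeds; "joint_efforts": joint torques, N m; "position": TCP position; "tool_rot": TCP orientation; "force": force on the tool from outside, world axes, zero at the start; "moment": the same for the moment, N m; "grip_width": finger opening in m.
Only numpy, scipy, OpenCV 4.12 (cv2) and the standard library are available. Lean on these libraries where they do the work, as an engineer would, in place of code of your own. Each camera call takes 0.05 s, during which the arm holds its last target.

## Working session

There is one attempt and no reset: what is moved stays moved. The work goes in short steps, Python scripts to look and compute and a shell command to move; the robot and the scene stay as the last step left them, time stands still between calls to the robot, and variables do not carry over. Pictures are saved under pics/ and viewed, and the job is handed in when it is done.

```bash
ls; mkdir -p pics; cat > h.py <<'E'
import numpy as np, cv2
from workcell import bot
from scipy.spatial.transform import Rotation as R
def snap(cam,fn=None):
    p,d=bot.grab_frame(cam)
    if fn: cv2.imwrite('pics/'+fn,cv2.cvtColor(p,cv2.COLOR_RGB2BGR))
    return p,d
def cal(cam):
    c=bot.get_calibration(cam); f=240/np.tan(np.radians(c['vertical_fov'])/2)
    o=np.array(c['origin']); q=np.array(c['orientation'])
    Rm=q if q.shape==(3,3) else R.from_euler('xyz',q).as_matrix()
    return c,f,o,Rm
def ray(cam,row,col):
    c,f,o,Rm=cal(cam)
    K=np.array([[f,0,c['cx']],[0,f,c['cy']],[0,0,1.]])
    pt=cv2.undistortPoints(np.array([[[col,row]]],float),K,np.array([c['k1'],0,0,0.]))[0,0]
    return o,Rm@np.array([pt[0],pt[1],1.]),
def onz(cam,row,col,z):
    o,d=ray(cam,row,col); return o+d*(z-o[2])/d[2]
def cloud(cam,d):
    c,f,o,Rm=cal(cam)
    K=np.array([[f,0,c['cx']],[0,f,c['cy']],[0,0,1.]])
    v,u=np.mgrid[0:480,0:640]
    pts=cv2.undistortPoints(np.stack([u,v],-1).reshape(-1,1,2).astype(float),K,np.array([c['k1'],0,0,0.])).reshape(480,640,2)
    P=np.concatenate([pts*d[...,None],d[...,None]],-1)
    return P@Rm.T+o
def proj(cam,P):
    c,f,o,Rm=cal(cam); p=Rm.T@(np.array(P)-o); x,y=p[0]/p[2],p[1]/p[2]; k=1+c['k1']*(x*x+y*y)
    return c['cy']+f*y*k, c['cx']+f*x*k
E
python3 - <<'E'
from h import *
for c in('side','top'):
    snap(c,c+'0.png'); print(bot.get_calibration(c))
print(bot.observe())
for t in ['case','tray_hole','hook','hook_tip','cradle','mat','jar','pot0','slidebox','mouse','tipbox','tray_floor']:
  for c in('side','top'):
    r=bot.tip_of(c,t); print(t,c,[(round(x['score'],2),[round(v) for v in x['centre']]) for x in r])
E
```

```text
pics
{'vertical_fov': 45.11657722060995, 'cx': 317.3022084734263, 'cy': 241.5074942061098, 'k1': -0.1241316282355115, 'origin': array([ 0.38835676, -1.06723484,  0.89703125]), 'orientation': array([-2.21260361, -0.01711762, -0.19750229])}
{'vertical_fov': 46.773853421544075, 'cx': 318.7325038765692, 'cy': 238.15528616703656, 'k1': -0.049260245454121984, 'origin': array([ 0.36760752, -0.00328081,  1.23200011]), 'orientation': array([-2.9325763 ,  0.00518502, -1.59705869])}
{'clock': 0.1, 'qpos': array([-1.34918139,  0.521943  , -0.03631248,  1.59991838,  0.02119639,
        1.02115957, -0.11278731]), 'qd': array([ 0.00195169, -0.0030621 , -0.00117507, -0.00173698,  0.00026708,
       -0.00028527, -0.00011383]), 'joint_efforts': array([ 4.47981249e-03, -9.28492355e+01,  1.98408812e+00, -3.70540988e+01,
        1.81029219e-02,  5.34749881e-03, -5.42759062e-05]), 'position': array([0.17975438, 0.59824837, 0.20660228]), 'tool_rot': array([-3.14055220e+00,  7.89798109e-05,  2.84976403e+00]), 'force': array([-0.36219134,  0.32646246, -1.71692035]), 'moment': array([-0.01734981,  0.01082097,
[... 487 characters left out ...]
0.62, [374, 267])]
mat top [(0.93, [315, 456])]
jar side [(0.64, [285, 317])]
jar top [(0.73, [251, 345])]
pot0 side [(0.88, [380, 338]), (0.88, [415, 354]), (0.83, [432, 320]), (0.65, [363, 378]), (0.64, [337, 325]), (0.49, [284, 318]), (0.45, [196, 286])]
pot0 top [(0.86, [252, 469]), (0.84, [261, 166]), (0.84, [247, 510]), (0.78, [216, 459]), (0.76, [275, 518]), (0.56, [259, 415]), (0.51, [200, 336])]
slidebox side [(0.56, [326, 249]), (0.4, [239, 236])]
slidebox top [(0.59, [318, 397])]
mouse side [(0.63, [201, 232]), (0.58, [237, 238])]
mouse top [(0.68, [326, 251])]
tipbox side []
tipbox top [(0.75, [256, 412]), (0.56, [280, 117])]
tray_floor side []
tray_floor top [(0.56, [254, 468])]
```

View pics/top0.png

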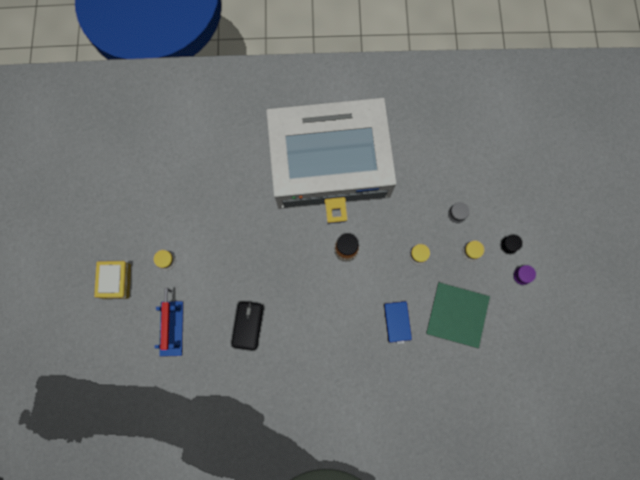

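View pics/side0.png

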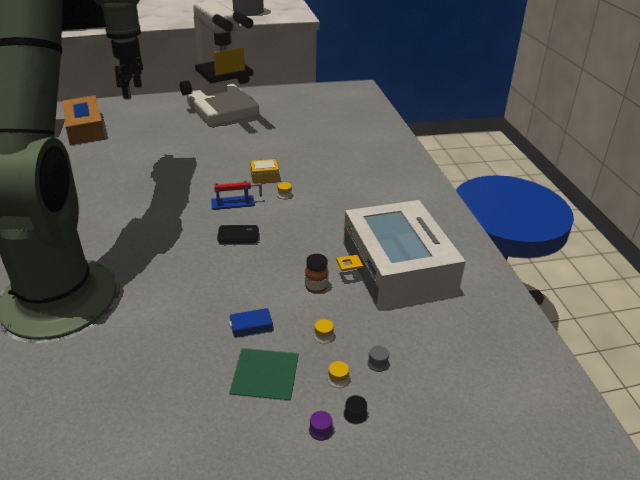

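```bash
cat > m.py <<'E'
from h import *
p,d=snap('top'); P=cloud('top',d)
hsv=cv2.cvtColor(p,cv2.COLOR_RGB2HSV)
H,S,V=[hsv[...,i].astype(int) for i in range(3)]
def show(nm,m,zmin=-1):
    n,l,st,_=cv2.connectedComponentsWithStats(m.astype(np.uint8))
    for i in range(1,n):
        if st[i,4]<25: continue
        q=P[(l==i)&(d>0)]
        if len(q)<10: continue
        z=np.percentile(q[:,2],90); t=q[q[:,2]>z-.012]
        (c,sz,a)=cv2.minAreaRect((t[:,:2]*1000).astype(np.float32))
        print(nm,'px',st[i,:5],'rect',np.round(c,1),np.round(sz,1),round(a,1),'ztop %.3f'%z,'mean',np.round(t[:,:2].mean(0),4))
E
cat > m1.py <<'E'
from m import *
show('yellow',(H>18)&(H<32)&(S>130)&(V>90))
show('green',(H>50)&(H<90)&(S>80)&(V>30))
show('blue',(H>100)&(H<125)&(S>130)&(V>50))
show('red',((H<8)|(H>172))&(S>130)&(V>80))
show('black',(V<45)&(np.arange(480)[:,None]<355)&(np.arange(480)[:,None]>60))
m=(P[...,2]>.09)&(P[...,2]<.112)
show('case',m)
E
python3 m1.py
```

```text
yellow px [324 197  22  25 356] rect [683.2 -42.6] [53.3 43.5] 4.3 ztop 0.048 mean [ 0.6863 -0.0426]
yellow px [466 242  17  16 226] rect [ 588. -346.] [34.3 36.6] 24.7 ztop 0.036 mean [ 0.5873 -0.3452]
yellow px [412 245  17  17 228] rect [ 583.3 -225.4] [34.3 37.7] 26.7 ztop 0.036 mean [ 0.5832 -0.2251]
yellow px [155 251  17  16 228] rect [585.3 340.8] [34.7 37.2] 1.6 ztop 0.035 mean [0.5857 0.3407]
yellow px [ 95 262  31  36 340] rect [540.9 452.9] [65.9 76.9] 88.4 ztop 0.047 mean [0.5381 0.4477]
green px [ 427  283   62   64 2713] rect [ 448.2 -306. ] [116.3 115. ] 73.2 ztop 0.007 mean [ 0.4474 -0.3057]
blue px [  75    0  144   59 6703] rect [1330.3  503.4] [432.8 204.3] 87.6 ztop -0.227 mean [1.343  0.5012]
blue px [160 301  23  55 712] rect [434.1 321. ] [ 40.5 115.1] 88.7 ztop 0.021 mean [0.4311 0.315 ]
blue px [385 302  26  40 845] rect [ 435.9 -168.8] [81.6 48.4] 4.2 ztop 0.027 mean [ 0.4356 -0.1685]
red px [160 303   9  46 316] rect [437.9 325.9] [14.9 94.1] 89.8 ztop 0.065 mean [0.437 0.325]
black px [347 193  39   7 102] rect [ 714. -111.] [ 2.7 84. ] 4.5 ztop 0.047 mean [ 0.7141 -0.1125]
black px [284 199  40   8 125] rect [703.5  27.7] [ 2.1 86.7] 4.1 ztop 0.048 mean [0.7034 0.0267]
black px [337 234  21  21 344] rect [598.2 -63.3] [42.5 44.3] 87.3 ztop 0.081 mean [ 0.5977 -0.0634]
black px [501 235  21  19 289] rect [ 599.7 -432.2] [35.7 36.9] 60.7 ztop 0.036 mean [ 0.5993 -0.4317]
black px [232 302  32  48 940] rect [436.8 156.1] [ 56.5 100.1] 80.7 ztop 0.028 mean [0.4382 0.1575]
case px [  266    98   130   100 10709] rect [810.1 -33.1] [205.5 261.2] 4.5 ztop 0.104 mean [ 0.8078 -0.0328]
```

```bash
cat > to.py <<'E'
import sys
from h import *
# to.py x y z yaw : remaining delta in tool axes (mm), rz
x,y,z,yaw=map(float,sys.argv[1:5])
s=bot.observe(); Rm=R.from_euler('xyz',s['tool_rot'])
d=Rm.inv().apply((np.array([x,y,z])-s['position'])*1000)
T=R.from_euler('xyz',[np.pi,0,yaw])
print('d',np.round(d,1),'rot',np.round((Rm.inv()*T).as_rotvec(),4),'t',round(s['clock'],2),'pos',np.round(s['position'],4),'rpy',np.round(s['tool_rot'],4),'w',round(s['grip_width'],4),'F',np.round(s['force'],1))
E
python3 -m inch '[{"rz":-0.146},{"rz":-0.146},{"dx":-21,"dy":-33},{"dx":-21,"dy":-33},{"dx":-21,"dy":-33},{"dx":-21,"dy":-33},{"dx":-21,"dy":-33},{"dx":-21,"dy":-33},{"dx":-21,"dy":-33},{"dx":-21,"dy":-33}]'; python3 to.py .598 -.063 .207 3.1416
```

```text
d [-5.908e+02 -5.133e+02  1.000e-01] rot [ 0.     -0.     -0.2918] t 1.35 pos [0.1798 0.5986 0.2071] rpy [ 3.1416 -0.      2.8498] w 0.0855 F [-1.2  0.3  0.1]schema error: expected keys dx, dy, dz, rx, ry, rz, hand
```

```bash
python3 - <<'E'
from m import *
# hook & cradle refine
red=((H<8)|(H>172))&(S>130)&(V>80)
q=P[red&(d>0)&(P[...,2]>.055)]; q=q[(q[:,0]<.6)]
u,s,vt=np.linalg.svd(q[:,:2]-q[:,:2].mean(0),full_matrices=False); print('handle dir',vt[0],np.degrees(np.arctan2(vt[0][1],vt[0][0])),q[:,:2].mean(0),q.min(0),q.max(0))
# vectors by two-view
r=bot.tip_of('top','hook_tip'); print(r[0]['score'],r[0]['centre'],onz('top',*r[0]['centre'],.0145))
r=bot.tip_of('top','cradle'); print(r[0]['score'],onz('top',*r[0]['centre'],0.0))
r=bot.tip_of('top','hook'); print(r[0]['score'],onz('top',*r[0]['centre'],0.047))
r=bot.tip_of('top','mat'); print(r[0]['score'],onz('top',*r[0]['centre'],0.0))
r=bot.tip_of('top','jar'); print(r[0]['score'],onz('top',*r[0]['centre'],0.0))
r=bot.tip_of('top','tray_hole'); print(r[0]['score'],onz('top',*r[0]['centre'],0.046))
snap('side')
r=bot.tip_of('side','tray_hole'); print(r[0]['score'],onz('side',*r[0]['centre'],0.046))
for t in('jar','mat'):
  r=bot.tip_of('side',t); print(t,[onz('side',*x['centre'],0.0) for x in r])
# hole centre from top image
pp=P; y=(H>18)&(H<32)&(S>130)&(V>90)
cv2.imwrite('pics/tab.png',cv2.resize(cv2.cvtColor(p[185:235,300:375],cv2.COLOR_RGB2BGR),None,fx=8,fy=8,interpolation=cv2.INTER_NEAREST))
cv2.imwrite('pics/cra.png',cv2.resize(cv2.cvtColor(p[280:360,140:200],cv2.COLOR_RGB2BGR),None,fx=7,fy=7,interpolation=cv2.INTER_NEAREST))
E
```

```text
handle dir [-0.99995226  0.00977142] 179.44013002005832 [0.43738111 0.32514179] [0.39071881 0.31783729 0.05531067] [0.48663697 0.33369295 0.06738396]
0.78 [290.2, 171.8] [0.517259   0.32401416 0.0145    ]
0.58 [0.43692269 0.32314548 0.        ]Traceback (most recent call last):
  File "<stdin>", line 9, in <module>
IndexError: list index out of range
```

```bash
python3 -m inch '[{"dx":0,"dy":0,"dz":0,"rx":0,"ry":0,"rz":-0.146,"hand":-1},{"dx":0,"dy":0,"dz":0,"rx":0,"ry":0,"rz":-0.146,"hand":-1},{"dx":-21,"dy":-33,"dz":0,"rx":0,"ry":0,"rz":0,"hand":-1},{"dx":-21,"dy":-33,"dz":0,"rx":0,"ry":0,"rz":0,"hand":-1},{"dx":-21,"dy":-33,"dz":0,"rx":0,"ry":0,"rz":0,"hand":-1},{"dx":-21,"dy":-33,"dz":0,"rx":0,"ry":0,"rz":0,"hand":-1},{"dx":-21,"dy":-33,"dz":0,"rx":0,"ry":0,"rz":0,"hand":-1},{"dx":-21,"dy":-33,"dz":0,"rx":0,"ry":0,"rz":0,"hand":-1},{"dx":-21,"dy":-33,"dz":0,"rx":0,"ry":0,"rz":0,"hand":-1},{"dx":-21,"dy":-33,"dz":0,"rx":0,"ry":0,"rz":0,"hand":-1}]'; python3 to.py .598 -.063 .207 3.1416; python3 -c "
from h import *; print(bot.observe()['qpos'])"
```

```text
clock: 2.55
position: [0.3486, 0.3332, 0.2073]
tool_rot: [3.141, 0.0, -3.141]
force: [1.1, -0.2, 0.8]
grip_width: 0.0853
d [-2.493e+02 -3.963e+02  3.000e-01] rot [0.0004 0.0004 0.0003] t 2.55 pos [0.3486 0.3332 0.2073] rpy [ 3.1412e+00  4.0000e-04 -3.1413e+00] w 0.0853 F [ 1.1 -0.2  0.8]
[-0.84836738  0.29523795 -0.04625537  1.96410051  0.01745732  0.88208823
  0.66736059]
```

```bash
python3 -m inch '[{"dx":-25,"dy":-40,"dz":0,"rx":0,"ry":0,"rz":0,"hand":-1},{"dx":-25,"dy":-40,"dz":0,"rx":0,"ry":0,"rz":0,"hand":-1},{"dx":-25,"dy":-40,"dz":0,"rx":0,"ry":0,"rz":0,"hand":-1},{"dx":-25,"dy":-40,"dz":0,"rx":0,"ry":0,"rz":0,"hand":-1},{"dx":-25,"dy":-40,"dz":0,"rx":0,"ry":0,"rz":0,"hand":-1},{"dx":-25,"dy":-40,"dz":0,"rx":0,"ry":0,"rz":0,"hand":-1},{"dx":-25,"dy":-40,"dz":0,"rx":0,"ry":0,"rz":0,"hand":-1},{"dx":-25,"dy":-40,"dz":0,"rx":0,"ry":0,"rz":0,"hand":-1},{"dx":-25,"dy":-40,"dz":0,"rx":0,"ry":0,"rz":0,"hand":-1},{"dx":-24,"dy":-36,"dz":0,"rx":0,"ry":0,"rz":0,"hand":-1}]'; python3 to.py .598 -.063 .026 3.1416
```

```text
clock: 3.55
position: [0.5978, -0.0636, 0.2072]
tool_rot: [-3.141, 0.0, 3.141]
force: [0.8, 1.2, 0.7]
grip_width: 0.0853
d [ -0.2   0.7 181.2] rot [-0.0002  0.0003 -0.0004] t 3.55 pos [ 0.5978 -0.0636  0.2072] rpy [-3.1414e+00  3.0000e-04  3.1412e+00] w 0.0853 F [0.8 1.2 0.7]
```

```bash
python3 - <<'E'
from m import *
snap('side')
for c in('top','side'):
 for t,z in(('mat',0),('jar',0),('tray_hole',.046),('cradle',0),('hook',.047),('hook_tip',.0145)):
  r=bot.tip_of(c,t); print(c,t,[(round(x['score'],2),np.round(onz(c,*x['centre'],z),4)) for x in r])
cv2.imwrite('pics/tab.png',cv2.resize(cv2.cvtColor(p[185:235,300:375],cv2.COLOR_RGB2BGR),None,fx=8,fy=8,interpolation=cv2.INTER_NEAREST))
cv2.imwrite('pics/cra.png',cv2.resize(cv2.cvtColor(p[280:360,140:200],cv2.COLOR_RGB2BGR),None,fx=7,fy=7,interpolation=cv2.INTER_NEAREST))
E
```

```text
top mat [(0.72, array([ 0.4489, -0.3018,  0.    ]))]
top jar []
top tray_hole []
top cradle [(0.63, array([0.434, 0.328, 0.   ]))]
top hook [(0.73, array([0.4402, 0.3323, 0.047 ]))]
top hook_tip [(0.91, array([0.5179, 0.3222, 0.0145]))]
side mat [(0.85, array([ 0.45  , -0.3083,  0.    ]))]
side jar [(0.87, array([ 0.6014, -0.0615,  0.    ])), (0.25, array([ 0.4335, -0.1683,  0.    ]))]
side tray_hole []
side cradle [(0.69, array([0.5142, 0.3339, 0.    ])), (0.59, array([0.4485, 0.3477, 0.    ]))]
side hook [(0.69, array([0.4425, 0.3235, 0.047 ]))]
side hook_tip [(0.8, array([0.5158, 0.3348, 0.0145]))]
```

Jar agrees. Descend and grip.

```bash
python3 -m inch '[{"dx":0,"dy":0,"dz":30,"rx":0,"ry":0,"rz":0,"hand":-1},{"dx":0,"dy":0,"dz":35,"rx":0,"ry":0,"rz":0,"hand":-1},{"dx":0,"dy":0,"dz":35,"rx":0,"ry":0,"rz":0,"hand":-1},{"dx":0,"dy":0,"dz":35,"rx":0,"ry":0,"rz":0,"hand":-1},{"dx":0,"dy":0,"dz":26,"rx":0,"ry":0,"rz":0,"hand":-1},{"dx":0,"dy":0,"dz":20,"rx":0,"ry":0,"rz":0,"hand":-1},{"dx":0,"dy":0,"dz":0,"rx":0,"ry":0,"rz":0,"hand":-1},{"dx":0,"dy":0,"dz":0,"rx":0,"ry":0,"rz":0,"hand":1},{"dx":0,"dy":0,"dz":0,"rx":0,"ry":0,"rz":0,"hand":1},{"dx":0,"dy":0,"dz":0,"rx":0,"ry":0,"rz":0,"hand":1}]' 35; python3 -m inch '[{"dx":0,"dy":0,"dz":0,"rx":0,"ry":0,"rz":0,"hand":1},{"dx":0,"dy":0,"dz":0,"rx":0,"ry":0,"rz":0,"hand":1},{"dx":0,"dy":0,"dz":0,"rx":0,"ry":0,"rz":0,"hand":1}]';python3 to.py .448 -.306 .12 3.1416
```

```text
clock: 5.25
position: [0.598, -0.0621, 0.0277]
tool_rot: [-3.141, 0.003, 3.141]
force: [-1.5, -3.2, 7.8]
grip_width: 0.0472
clock: 5.55
position: [0.5979, -0.0622, 0.0277]
tool_rot: [-3.141, 0.003, 3.141]
force: [-0.5, -3.9, 7.5]
grip_width: 0.0479
d [ 149.6 -244.   -92.5] rot [-0.0008  0.0026 -0.0004] t 5.55 pos [ 0.5979 -0.0622  0.0277] rpy [-3.1408e+00  2.6000e-03  3.1412e+00] w 0.0479 F [-0.5 -3.9  7.5]
```

```bash
python3 - <<'E'
from h import *
p,d=snap('side')
cv2.imwrite('pics/s1.png',cv2.resize(cv2.cvtColor(p[180:310,240:420],cv2.COLOR_RGB2BGR),None,fx=4,fy=4,interpolation=cv2.INTER_CUBIC))
E
```

```text
(no output)
```

View pics/s1.png

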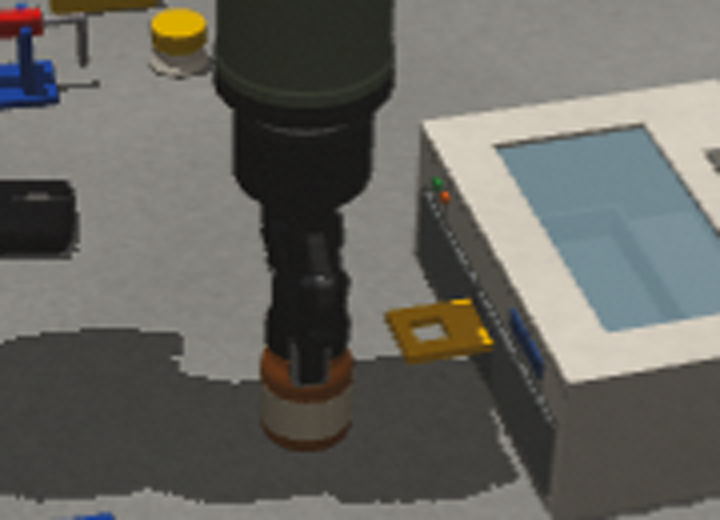

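```bash
python3 -m inch '[{"dx":0,"dy":0,"dz":-6,"rx":0,"ry":0,"rz":0,"hand":1},{"dx":0,"dy":0,"dz":-10,"rx":0,"ry":0,"rz":0,"hand":1},{"dx":0,"dy":0,"dz":-20,"rx":0,"ry":0,"rz":0,"hand":1},{"dx":0,"dy":0,"dz":-30,"rx":0,"ry":0,"rz":0,"hand":1},{"dx":0,"dy":0,"dz":-20,"rx":0,"ry":0,"rz":0,"hand":1},{"dx":0,"dy":0,"dz":0,"rx":0,"ry":0,"rz":0,"hand":1}]' 40
python3 - <<'E'
from h import *
p,d=snap('side')
cv2.imwrite('pics/s2.png',cv2.resize(cv2.cvtColor(p[140:310,240:420],cv2.COLOR_RGB2BGR),None,fx=3.5,fy=3.5,interpolation=cv2.INTER_CUBIC))
E
```

```text
clock: 6.2
position: [0.5985, -0.0614, 0.1157]
tool_rot: [3.142, 0.005, -3.141]
force: [-0.1, -0.6, -1.8]
grip_width: 0.0473
```

View pics/s2.png

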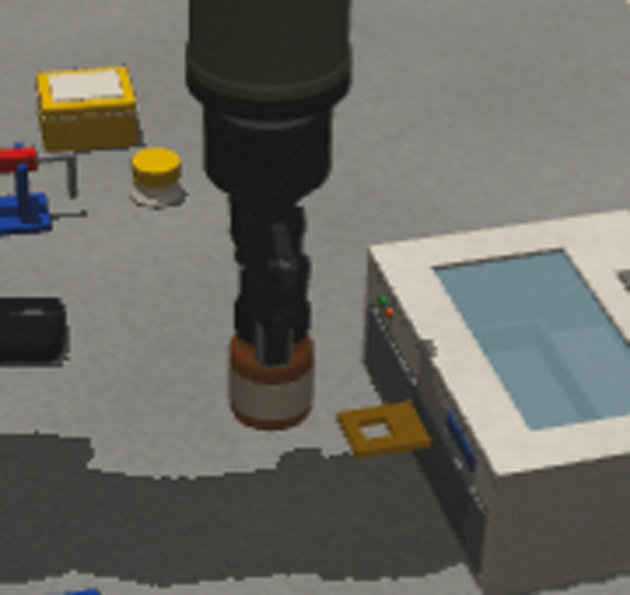

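```bash
python3 -m inch '[{"dx":10,"dy":-15,"dz":0,"rx":0,"ry":0,"rz":0,"hand":1},{"dx":19,"dy":-31,"dz":0,"rx":0,"ry":0,"rz":0,"hand":1},{"dx":20,"dy":-35,"dz":0,"rx":0,"ry":0,"rz":0,"hand":1},{"dx":22,"dy":-35,"dz":0,"rx":0,"ry":0,"rz":0,"hand":1},{"dx":22,"dy":-35,"dz":0,"rx":0,"ry":0,"rz":0,"hand":1},{"dx":22,"dy":-35,"dz":0,"rx":0,"ry":0,"rz":0,"hand":1},{"dx":20,"dy":-34,"dz":0,"rx":0,"ry":0,"rz":0,"hand":1},{"dx":15,"dy":-25,"dz":0,"rx":0,"ry":0,"rz":0,"hand":1},{"dx":0,"dy":0,"dz":0,"rx":0,"ry":0,"rz":0,"hand":1}]'; python3 to.py .448 -.306 .032 3.1416
```

```text
clock: 7.15
position: [0.4433, -0.3102, 0.1115]
tool_rot: [-3.141, -0.002, 3.136]
force: [0.3, 0.0, -1.8]
grip_width: 0.047
d [-4.9  4.3 79.4] rot [-0.0009 -0.0022 -0.0058] t 7.15 pos [ 0.4433 -0.3102  0.1115] rpy [-3.1407e+00 -2.2000e-03  3.1358e+00] w 0.047 F [ 0.3  0.  -1.8]
```

```bash
python3 -m inch '[{"dx":-2,"dy":2,"dz":25,"rx":0,"ry":0,"rz":0,"hand":1},{"dx":-2,"dy":2,"dz":25,"rx":0,"ry":0,"rz":0,"hand":1},{"dx":0,"dy":0,"dz":16,"rx":0,"ry":0,"rz":0,"hand":1},{"dx":0,"dy":0,"dz":6,"rx":0,"ry":0,"rz":0,"hand":1},{"dx":0,"dy":0,"dz":0,"rx":0,"ry":0,"rz":0,"hand":1},{"dx":0,"dy":0,"dz":0,"rx":0,"ry":0,"rz":0,"hand":1}]'; python3 to.py .448 -.306 .032 3.1416
```

```text
clock: 7.75
position: [0.4511, -0.3025, 0.0406]
tool_rot: [-3.141, 0.0, -3.142]
force: [0.4, 0.1, -2.5]
grip_width: 0.0475
d [ 3.1 -3.5  8.6] rot [-0.0002  0.0003  0.0001] t 7.75 pos [ 0.4511 -0.3025  0.0406] rpy [-3.1414e+00  3.0000e-04 -3.1415e+00] w 0.0475 F [ 0.4  0.1 -2.5]
```

```bash
python3 -m inch '[{"dx":2,"dy":-2,"dz":4,"rx":0,"ry":0,"rz":0,"hand":1},{"dx":0,"dy":0,"dz":3,"rx":0,"ry":0,"rz":0,"hand":1},{"dx":0,"dy":0,"dz":1,"rx":0,"ry":0,"rz":0,"hand":1},{"dx":0,"dy":0,"dz":0,"rx":0,"ry":0,"rz":0,"hand":1}]'; python3 to.py .448 -.306 .032 3.1416
```

```text
clock: 8.15
position: [0.4489, -0.3044, 0.0321]
tool_rot: [3.142, -0.0, -3.142]
force: [-0.3, -0.0, -1.5]
grip_width: 0.0471
d [ 0.9 -1.6  0.1] rot [ 0.0001 -0.0001  0.0001] t 8.15 pos [ 0.4489 -0.3044  0.0321] rpy [ 3.1415e+00 -1.0000e-04 -3.1415e+00] w 0.0471 F [-0.3 -0.  -1.5]
```

```bash
python3 -m inch '[{"dx":0,"dy":0,"dz":1,"rx":0,"ry":0,"rz":0,"hand":1},{"dx":0,"dy":0,"dz":1,"rx":0,"ry":0,"rz":0,"hand":1},{"dx":0,"dy":0,"dz":0,"rx":0,"ry":0,"rz":0,"hand":1}]'; python3 - <<'E'
from h import *
p,d=snap('side')
cv2.imwrite('pics/s3.png',cv2.resize(cv2.cvtColor(p[260:430,200:360],cv2.COLOR_RGB2BGR),None,fx=3.5,fy=3.5,interpolation=cv2.INTER_CUBIC))
E
```

```text
clock: 8.45
position: [0.4495, -0.3053, 0.0312]
tool_rot: [-3.14, 0.002, 3.141]
force: [-3.3, -0.3, 16.8]
grip_width: 0.0471
```

View pics/s3.png

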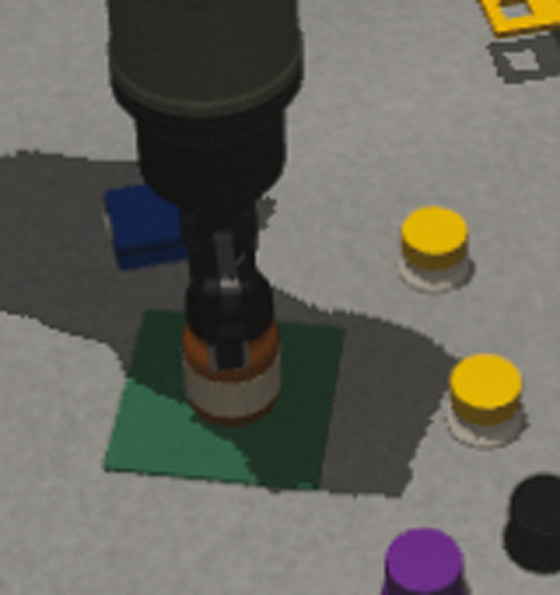

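```bash
python3 -m inch '[{"dx":0,"dy":0,"dz":-1,"rx":0,"ry":0,"rz":0,"hand":1},{"dx":0,"dy":0,"dz":0,"rx":0,"ry":0,"rz":0,"hand":0},{"dx":0,"dy":0,"dz":0,"rx":0,"ry":0,"rz":0,"hand":-1},{"dx":0,"dy":0,"dz":0,"rx":0,"ry":0,"rz":0,"hand":-1},{"dx":0,"dy":0,"dz":0,"rx":0,"ry":0,"rz":0,"hand":-1},{"dx":0,"dy":0,"dz":0,"rx":0,"ry":0,"rz":0,"hand":-1}]'; python3 to.py .448 -.306 .032 3.1416
```

```text
clock: 9.1
position: [0.449, -0.3044, 0.0311]
tool_rot: [3.142, -0.0, -3.141]
force: [0.4, -0.2, 0.1]
grip_width: 0.0851
d [ 1.  -1.6 -0.9] rot [ 0.     -0.      0.0002] t 9.1 pos [ 0.449  -0.3044  0.0311] rpy [ 3.1416 -0.     -3.1413] w 0.0851 F [ 0.4 -0.2  0.1]
```

```bash
python3 -m inch '[{"dx":0,"dy":0,"dz":-20,"rx":0,"ry":0,"rz":0,"hand":-1},{"dx":0,"dy":0,"dz":-40,"rx":0,"ry":0,"rz":0,"hand":-1},{"dx":0,"dy":0,"dz":-40,"rx":0,"ry":0,"rz":0,"hand":-1},{"dx":0,"dy":0,"dz":-40,"rx":0,"ry":0,"rz":0,"hand":-1},{"dx":0,"dy":40,"dz":0,"rx":0,"ry":0,"rz":0,"hand":-1},{"dx":0,"dy":40,"dz":0,"rx":0,"ry":0,"rz":0,"hand":-1},{"dx":0,"dy":40,"dz":0,"rx":0,"ry":0,"rz":0,"hand":-1},{"dx":0,"dy":40,"dz":0,"rx":0,"ry":0,"rz":0,"hand":-1},{"dx":0,"dy":40,"dz":0,"rx":0,"ry":0,"rz":0,"hand":-1},{"dx":0,"dy":40,"dz":0,"rx":0,"ry":0,"rz":0,"hand":-1}]'; python3 -m inch '[{"dx":0,"dy":40,"dz":0,"rx":0,"ry":0,"rz":0,"hand":-1},{"dx":0,"dy":40,"dz":0,"rx":0,"ry":0,"rz":0,"hand":-1},{"dx":0,"dy":40,"dz":0,"rx":0,"ry":0,"rz":0,"hand":-1},{"dx":0,"dy":40,"dz":0,"rx":0,"ry":0,"rz":0,"hand":-1},{"dx":0,"dy":40,"dz":0,"rx":0,"ry":0,"rz":0,"hand":-1},{"dx":0,"dy":40,"dz":0,"rx":0,"ry":0,"rz":0,"hand":-1},{"dx":0,"dy":40,"dz":0,"rx":0,"ry":0,"rz":0,"hand":-1},{"dx":0,"dy":40,"dz":0,"rx":0,"ry":0,"rz":0,"hand":-1},{"dx":0,"dy":40,"dz":0,"rx":0,"ry":0,"rz":0,"hand":-1},{"dx":5,"dy":25,"dz":0,"rx":0,"ry":0,"rz":0,"hand":-1}]'; python3 to.py .439 .325 .17 3.1416
python3 - <<'E'
from m import *
p,d=snap('side','s4.png')
cv2.imwrite('pics/t4.png',cv2.resize(cv2.cvtColor(p[140:480,160:420],cv2.COLOR_RGB2BGR),None,fx=1,fy=1))
for t,z in(('jar',0.0),('mat',0),('tray_hole',.046)):
  r=bot.tip_of('side',t); print(t,[(round(x['score'],2),np.round(onz('side',*x['centre'],z),4)) for x in r])
  r=bot.tip_of('top',t); print(t,[(round(x['score'],2),np.round(onz('top',*x['centre'],z),4)) for x in r])
show('black',(V<45)&(np.arange(480)[:,None]<355)&(np.arange(480)[:,None]>60))
show('yellow',(H>18)&(H<32)&(S>130)&(V>90))
E
```

```text
clock: 10.1
position: [0.4487, -0.0628, 0.1713]
tool_rot: [-3.142, 0.0, -3.142]
force: [1.0, 0.4, 0.4]
grip_width: 0.0848
clock: 11.1
position: [0.4435, 0.3236, 0.171]
tool_rot: [3.141, 0.0, -3.14]
force: [0.5, -0.8, 0.2]
grip_width: 0.0853
d [4.5 1.4 1. ] rot [0.0008 0.     0.0019] t 11.1 pos [0.4435 0.3236 0.171 ] rpy [ 3.1408  0.     -3.1397] w 0.0853 F [ 0.5 -0.8  0.2]
jar [(0.78, array([ 0.4565, -0.2987, -0.    ]))]
jar [(0.73, array([ 0.4509, -0.3088,  0.    ]))]
mat [(0.61, array([ 0.4505, -0.3031, -0.    ]))]
mat [(0.62, array([ 0.4397, -0.3022,  0.    ]))]
tray_hole [(0.68, array([ 0.6865, -0.0462,  0.046 ]))]
tray_hole [(0.87, array([ 0.6703, -0.0376,  0.046 ])), (0.25, array([0.5098, 0.3174, 0.046 ]))]
black px [501 235  21  18 278] rect [ 598.6 -432.8] [36.7 35.9] 9.9 ztop 0.036 mean [ 0.5994 -0.4314]
black px [  68  246  110  109 2765] rect [413.5 224.2] [112.2   2.5] 43.7 ztop 0.605 mean [0.3962 0.2075]
black px [ 16 292  10  25  49] rect [427.7 354.9] [21.7  1.4] 47.8 ztop 0.580 mean [0.4268 0.354 ]
black px [ 231  301   33   50 1215] rect [435.8 157.2] [ 57.3 102. ] 81.1 ztop 0.028 mean [0.4339 0.1574]
black px [454 300  23  21 386] rect [ 451.6 -303. ] [44.5 41.8] 88.0 ztop 0.086 mean [ 0.4516 -0.3029]
yellow px [324 197  22  25 349] rect [683.  -42.3] [52.6 43.1] 3.5 ztop 0.048 mean [ 0.6864 -0.0427]
yellow px [466 242  17  16 222] rect [ 587.  -345.9] [33.8 36.5] 4.3 ztop 0.036 mean [ 0.5874 -0.345 ]
yellow px [412 245  17  16 223] rect [ 583.7 -225.9] [36.8 34. ] 87.9 ztop 0.036 mean [ 0.5833 -0.2251]
yellow px [155 251  17  16 226] rect [585.9 340.8] [34.6 37.5] 0.8 ztop 0.035 mean [0.5856 0.3406]
yellow px [102 262  24  22 135] rect [522.3 368.9] [238.9  39.7] 59.0 ztop 0.047 mean [0.5588 0.4264]
```

View pics/s4.png

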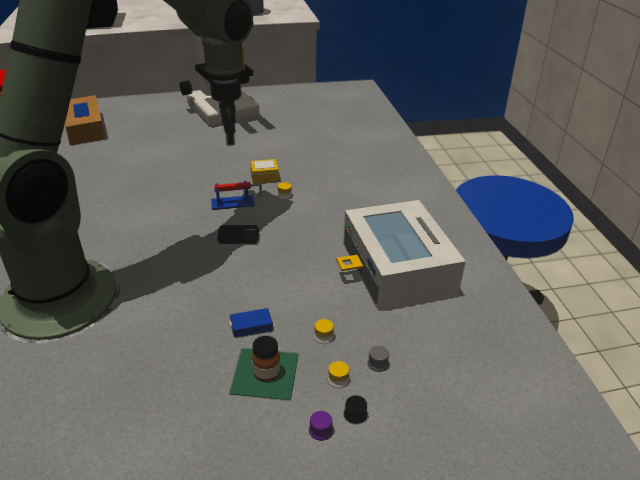

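```bash
python3 -m inch '[{"dx":5,"dy":1,"dz":30,"rx":0,"ry":0,"rz":0,"hand":-1},{"dx":0,"dy":0,"dz":35,"rx":0,"ry":0,"rz":0,"hand":-1},{"dx":0,"dy":0,"dz":35,"rx":0,"ry":0,"rz":0,"hand":-1},{"dx":0,"dy":0,"dz":20,"rx":0,"ry":0,"rz":0,"hand":-1},{"dx":0,"dy":0,"dz":13,"rx":0,"ry":0,"rz":0,"hand":-1},{"dx":0,"dy":0,"dz":0,"rx":0,"ry":0,"rz":0,"hand":-1},{"dx":0,"dy":0,"dz":0,"rx":0,"ry":0,"rz":0,"hand":-1}]'; python3 to.py .438 .325 .037 3.1416
```

```text
clock: 12.2
position: [0.4393, 0.3216, 0.0388]
tool_rot: [3.141, 0.001, 3.141]
force: [-0.5, -0.2, 1.5]
grip_width: 0.0851
d [1.3 3.4 1.8] rot [ 0.0004  0.0005 -0.0003] t 12.2 pos [0.4393 0.3216 0.0388] rpy [3.1412e+00 5.0000e-04 3.1413e+00] w 0.0851 F [-0.5 -0.2  1.5]
```

```bash
python3 -m inch '[{"dx":1,"dy":3,"dz":2,"rx":0,"ry":0,"rz":0,"hand":-1},{"dx":0,"dy":0,"dz":0,"rx":0,"ry":0,"rz":0,"hand":0},{"dx":0,"dy":0,"dz":0,"rx":0,"ry":0,"rz":0,"hand":1},{"dx":0,"dy":0,"dz":0,"rx":0,"ry":0,"rz":0,"hand":1},{"dx":0,"dy":0,"dz":0,"rx":0,"ry":0,"rz":0,"hand":1},{"dx":0,"dy":0,"dz":0,"rx":0,"ry":0,"rz":0,"hand":1},{"dx":0,"dy":0,"dz":0,"rx":0,"ry":0,"rz":0,"hand":1}]' 60; python3 to.py .438 .325 .037 3.1416
```

```text
clock: 12.9
position: [0.438, 0.3245, 0.0363]
tool_rot: [-3.142, 0.0, -3.142]
force: [-0.6, -1.6, 5.9]
grip_width: 0.0107
d [-0.   0.5 -0.7] rot [-0.0001  0.0002  0.0001] t 12.9 pos [0.438  0.3245 0.0363] rpy [-3.1415e+00  2.0000e-04 -3.1415e+00] w 0.0107 F [-0.6 -1.6  5.9]
```

```bash
python3 -m inch '[{"dx":0,"dy":0,"dz":-5,"rx":0,"ry":0,"rz":0,"hand":1},{"dx":0,"dy":0,"dz":-15,"rx":0,"ry":0,"rz":0,"hand":1},{"dx":0,"dy":0,"dz":-30,"rx":0,"ry":0,"rz":0,"hand":1},{"dx":0,"dy":0,"dz":-30,"rx":0,"ry":0,"rz":0,"hand":1},{"dx":0,"dy":0,"dz":-30,"rx":0,"ry":0,"rz":0,"hand":1},{"dx":0,"dy":0,"dz":-10,"rx":0,"ry":0,"rz":0,"hand":1},{"dx":0,"dy":0,"dz":0,"rx":0,"ry":0,"rz":0,"hand":1}]'; python3 to.py .598 -.043 .15 -3.0666
python3 - <<'E'
from h import *
p,d=snap('side')
cv2.imwrite('pics/s5.png',cv2.resize(cv2.cvtColor(p[80:240,160:360],cv2.COLOR_RGB2BGR),None,fx=3.5,fy=3.5,interpolation=cv2.INTER_CUBIC))
print(proj('side',[.516,.3245,.0145+.12]))
for c in('side','top'):
  if c=='top': snap(c)
  print([ (x['score'],x['centre']) for x in bot.tip_of(c,'hook_tip')],proj(c,[.516,.3245,.0145+.12]))
E
```

```text
clock: 13.6
position: [0.4384, 0.325, 0.1573]
tool_rot: [3.14, 0.002, -3.142]
force: [0.4, -0.0, -2.4]
grip_width: 0.0109
d [-159.6 -368.     7. ] rot [ 0.0014  0.0018 -0.0749] t 13.6 pos [0.4384 0.325  0.1573] rpy [ 3.1401e+00  1.7000e-03 -3.1415e+00] w 0.0109 F [ 0.4 -0.  -2.4]
(np.float64(159.56071176501067), np.float64(258.2264288393155))
[(0.65, [156.1, 259.6]), (0.58, [380.0, 337.4])] (np.float64(159.56071176501067), np.float64(258.2264288393155))
[(0.7, [284.9, 153.4]), (0.67, [320.3, 146.2])] (np.float64(283.8707644843504), np.float64(155.72424229998165))
```

View pics/s5.png

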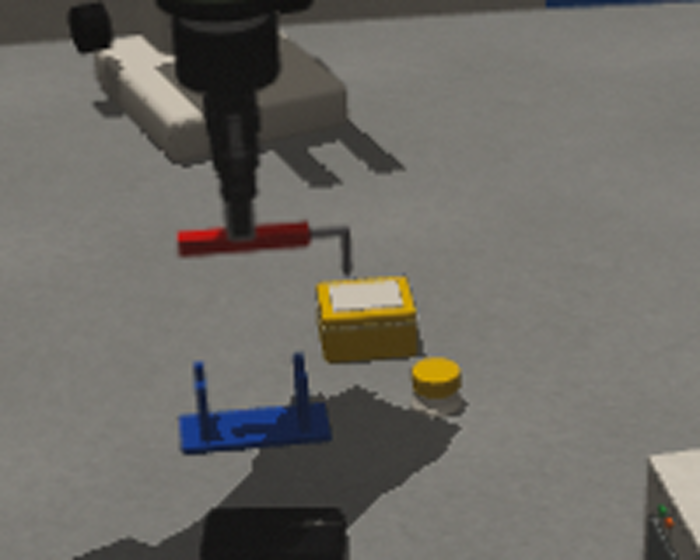

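```bash
python3 -m inch '[{"dx":0,"dy":0,"dz":0,"rx":0,"ry":0,"rz":-0.075,"hand":1},{"dx":0,"dy":0,"dz":0,"rx":0,"ry":0,"rz":0,"hand":1}]';python3 to.py .5992 -.0489 .10 -3.0666
```

```text
clock: 14.0
position: [0.4374, 0.3243, 0.155]
tool_rot: [-3.141, -0.002, -3.065]
force: [0.3, 0.0, -1.5]
grip_width: 0.0107
d [-132.8 -384.4   55.2] rot [-0.001  -0.0015  0.0018] t 14.0 pos [0.4374 0.3243 0.155 ] rpy [-3.1406e+00 -1.5000e-03 -3.0648e+00] w 0.0107 F [ 0.3  0.  -1.5]
```

```bash
python3 -m inch '[{"dx":0,"dy":-30,"dz":0,"rx":0,"ry":0,"rz":0,"hand":1},{"dx":0,"dy":-40,"dz":0,"rx":0,"ry":0,"rz":0,"hand":1},{"dx":0,"dy":-45,"dz":0,"rx":0,"ry":0,"rz":0,"hand":1},{"dx":-20,"dy":-45,"dz":0,"rx":0,"ry":0,"rz":0,"hand":1},{"dx":-20,"dy":-45,"dz":0,"rx":0,"ry":0,"rz":0,"hand":1},{"dx":-20,"dy":-45,"dz":0,"rx":0,"ry":0,"rz":0,"hand":1},{"dx":-20,"dy":-45,"dz":10,"rx":0,"ry":0,"rz":0,"hand":1},{"dx":-20,"dy":-40,"dz":10,"rx":0,"ry":0,"rz":0,"hand":1},{"dx":-20,"dy":-35,"dz":15,"rx":0,"ry":0,"rz":0,"hand":1},{"dx":-13,"dy":-14,"dz":15,"rx":0,"ry":0,"rz":0,"hand":1}]';python3 -m inch '[{"dx":0,"dy":0,"dz":0,"rx":0,"ry":0,"rz":0,"hand":1},{"dx":0,"dy":0,"dz":0,"rx":0,"ry":0,"rz":0,"hand":1}]'; python3 to.py .5992 -.0489 .10 -3.0666
cat > chk.py <<'E'
from h import *
import sys
s=bot.observe(); T=R.from_euler('xyz',s['tool_rot']).as_matrix()
tip=s['position']+T@np.array([-.078,0,.0218]); print('tip pred',np.round(tip,4),'pos',np.round(s['position'],4))
for c,n in(('side','a'),('top','b')):
  p,d=snap(c)
  r,cc=proj(c,tip); 
  print(c,'pred',round(r,1),round(cc,1),[(round(x['score'],2),x['centre']) for x in bot.tip_of(c,'hook_tip')],'hole',[(round(x['score'],2),x['centre']) for x in bot.tip_of(c,'tray_hole')])
  r,cc=int(r),int(cc)
  im=cv2.cvtColor(p[r-35:r+35,cc-45:cc+45],cv2.COLOR_RGB2BGR)
  cv2.imwrite(f'pics/{sys.argv[1]}{n}.png',cv2.resize(im,None,fx=7,fy=7,interpolation=cv2.INTER_CUBIC)); print('crop origin',r-35,cc-45)
E
python3 chk.py c1
```

```text
clock: 15.0
position: [0.6, -0.0525, 0.1049]
tool_rot: [-3.14, -0.0, -3.073]
force: [-0.8, 0.9, -1.0]
grip_width: 0.0111
clock: 15.2
position: [0.5986, -0.048, 0.1052]
tool_rot: [3.141, -0.002, -3.068]
force: [-0.3, 0.4, -0.4]
grip_width: 0.0106
d [-0.6 -0.9  5.2] rot [ 0.0003 -0.0018 -0.0017] t 15.2 pos [ 0.5986 -0.048   0.1052] rpy [ 3.1413e+00 -1.8000e-03 -3.0683e+00] w 0.0106 F [-0.3  0.4 -0.4]
tip pred [ 0.6763 -0.0423  0.0832] pos [ 0.5986 -0.048   0.1052]
side pred 249.0 346.4 [(0.95, [248.0, 346.8])] hole [(0.84, [261.0, 347.6])]
crop origin 214 301
top pred 208.0 336.0 [] hole []
crop origin 172 290
```

View pics/c1a.png

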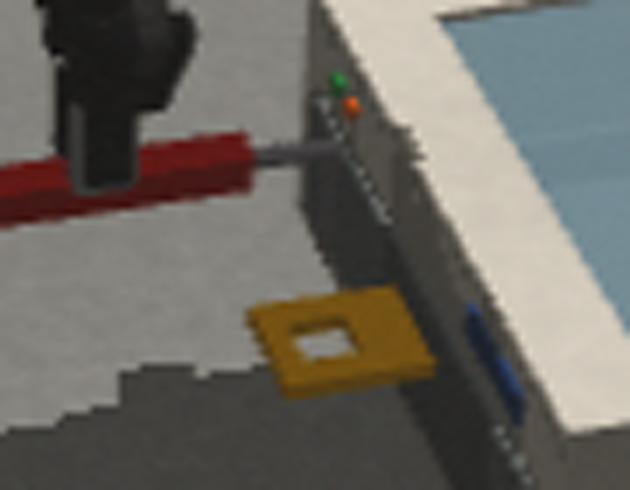

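View pics/c1b.png

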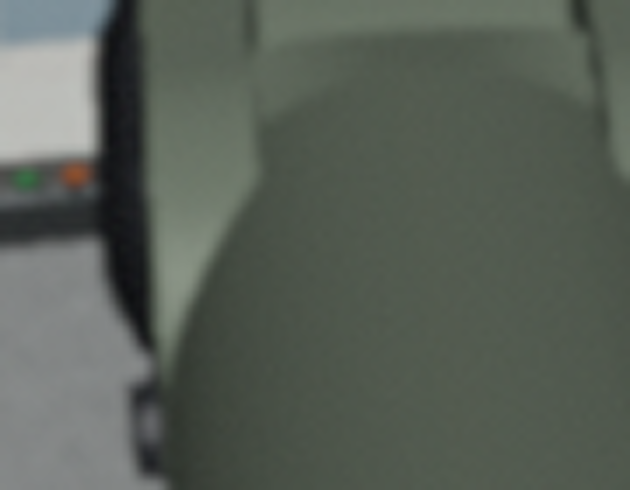

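```bash
python3 - <<'E'
from h import *
print(onz('side',262.9,347.4,.046-.003)) 
print(onz('side',262.9,347.4,.046)); print(proj('side',[.6771,-.0429,.046]))
E
```

```text
[ 0.68032953 -0.04435852  0.043     ]
[ 0.6793039  -0.04795164  0.046     ]
(np.float64(261.67719671749717), np.float64(345.98391868496515))
```

```bash
python3 -m inch '[{"dx":-1,"dy":-1,"dz":15,"rx":0,"ry":0,"rz":0,"hand":1},{"dx":0,"dy":0,"dz":10,"rx":0,"ry":0,"rz":0,"hand":1},{"dx":0,"dy":0,"dz":5,"rx":0,"ry":0,"rz":0,"hand":1},{"dx":0,"dy":0,"dz":0,"rx":0,"ry":0,"rz":0,"hand":1},{"dx":0,"dy":0,"dz":0,"rx":0,"ry":0,"rz":0,"hand":1}]'; python3 chk.py c2
```

```text
clock: 16.0
position: [0.6003, -0.049, 0.076]
tool_rot: [-3.142, -0.0, -3.066]
force: [0.5, -0.8, -0.9]
grip_width: 0.011
tip pred [ 0.6781 -0.0432  0.0542] pos [ 0.6003 -0.049   0.076 ]
side pred 259.0 346.6 [(0.9, [259.6, 347.4]), (0.22, [324.1, 249.7])] hole [(0.92, [262.1, 346.4])]
crop origin 223 301
top pred 210.7 336.0 [] hole []
crop origin 175 290
```

View pics/c2a.png

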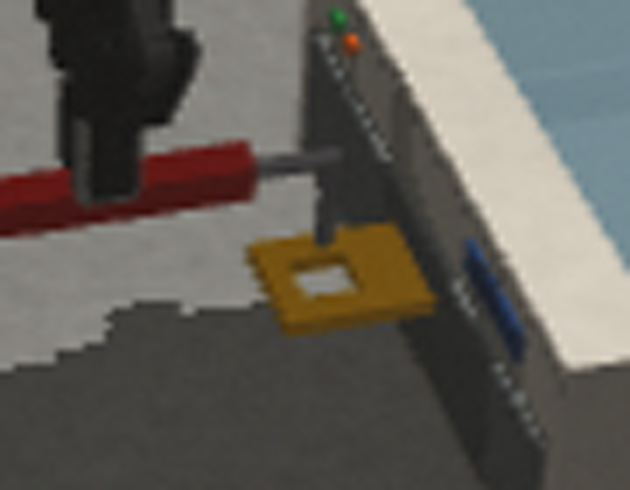

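```bash
python3 - <<'E'
from h import *
print('tip',onz('side',223+245/7,301+325/7,.0542), proj('side',[.6781,-.0432,.0542]))
print('hole',onz('side',223+278/7,301+326/7,.046))
# tab top corners in crop
for n,(x,y) in dict(fl=(248,243),bl=(390,224),br=(434,298),fr=(284,326)).items(): print(n,onz('side',223+y/7,301+x/7,.046))
E
```

```text
tip [ 0.68091761 -0.03992773  0.0542    ] (np.float64(258.98422382250817), np.float64(346.59262391820033))
hole [ 0.67986622 -0.04734644  0.046     ]
fl [ 0.65824729 -0.02427564  0.046     ]
bl [ 0.70842953 -0.0226046   0.046     ]
br [ 0.71294409 -0.06407932  0.046     ]
fr [ 0.66016525 -0.06949891  0.046     ]
```

```bash
python3 -m inch '[{"dx":0,"dy":-2.5,"dz":0,"rx":0,"ry":0,"rz":0,"hand":1},{"dx":0,"dy":0,"dz":4,"rx":0,"ry":0,"rz":0,"hand":1},{"dx":0,"dy":0,"dz":4,"rx":0,"ry":0,"rz":0,"hand":1},{"dx":0,"dy":0,"dz":3,"rx":0,"ry":0,"rz":0,"hand":1},{"dx":0,"dy":0,"dz":0,"rx":0,"ry":0,"rz":0,"hand":1},{"dx":0,"dy":0,"dz":0,"rx":0,"ry":0,"rz":0,"hand":1}]'; python3 chk.py c3
```

```text
clock: 16.9
position: [0.6004, -0.0515, 0.065]
tool_rot: [3.142, -0.0, -3.066]
force: [0.5, -0.0, -1.2]
grip_width: 0.0108
tip pred [ 0.6782 -0.0456  0.0432] pos [ 0.6004 -0.0515  0.065 ]
side pred 263.3 346.6 [(0.61, [263.3, 346.5])] hole [(0.92, [263.5, 346.5])]
crop origin 228 301
top pred 211.9 337.0 [] hole []
crop origin 176 291
```

View pics/c3a.png

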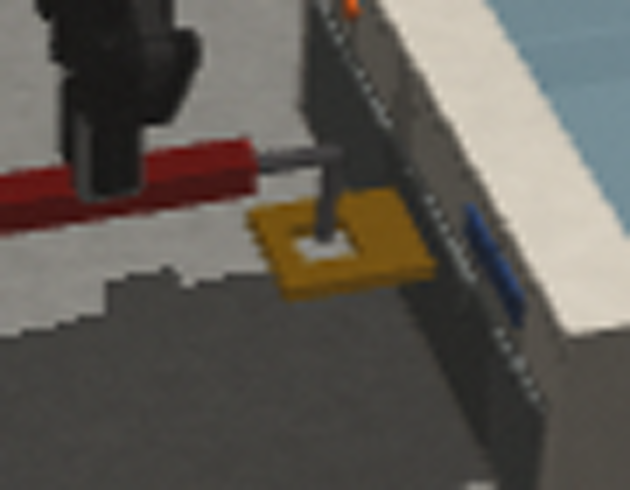

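```bash
python3 -m inch '[{"dx":0,"dy":-1,"dz":4,"rx":0,"ry":0,"rz":0,"hand":1},{"dx":0,"dy":0,"dz":4,"rx":0,"ry":0,"rz":0,"hand":1},{"dx":0,"dy":0,"dz":4,"rx":0,"ry":0,"rz":0,"hand":1},{"dx":0,"dy":0,"dz":5,"rx":0,"ry":0,"rz":0,"hand":1},{"dx":0,"dy":0,"dz":0,"rx":0,"ry":0,"rz":0,"hand":1},{"dx":0,"dy":0,"dz":0,"rx":0,"ry":0,"rz":0,"hand":1}]'; python3 chk.py c4
```

```text
clock: 17.8
position: [0.6005, -0.0525, 0.048]
tool_rot: [3.142, -0.0, -3.066]
force: [0.4, -0.1, -0.7]
grip_width: 0.0108
tip pred [ 0.6782 -0.0467  0.0262] pos [ 0.6005 -0.0525  0.048 ]
side pred 269.1 346.4 [(0.66, [269.1, 343.9])] hole [(0.84, [262.2, 346.7])]
crop origin 234 301
top pred 213.8 337.2 [] hole [(0.66, [255.6, 418.3])]
crop origin 178 292
```

View pics/c4a.png

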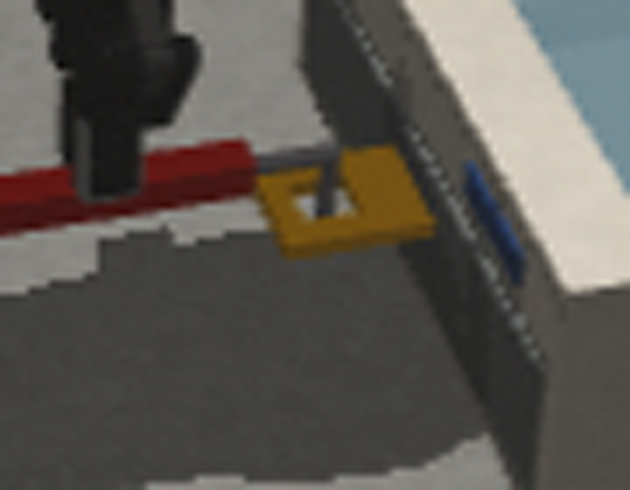

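```bash
python3 -m inch '[{"dx":5,"dy":0,"dz":0,"rx":0,"ry":0,"rz":0,"hand":1},{"dx":10,"dy":0,"dz":0,"rx":0,"ry":0,"rz":0,"hand":1},{"dx":18,"dy":0,"dz":0,"rx":0,"ry":0,"rz":0,"hand":1},{"dx":20,"dy":0,"dz":0,"rx":0,"ry":0,"rz":0,"hand":1},{"dx":20,"dy":0,"dz":0,"rx":0,"ry":0,"rz":0,"hand":1},{"dx":20,"dy":0,"dz":0,"rx":0,"ry":0,"rz":0,"hand":1},{"dx":20,"dy":0,"dz":0,"rx":0,"ry":0,"rz":0,"hand":1},{"dx":20,"dy":0,"dz":0,"rx":0,"ry":0,"rz":0,"hand":1},{"dx":18,"dy":0,"dz":0,"rx":0,"ry":0,"rz":0,"hand":1},{"dx":8,"dy":0,"dz":0,"rx":0,"ry":0,"rz":0,"hand":1}]'; python3 chk.py c5
```

```text
clock: 19.1
position: [0.4402, -0.0647, 0.0484]
tool_rot: [-3.142, -0.0, -3.067]
force: [3.4, 0.3, -1.7]
grip_width: 0.0109
tip pred [ 0.518  -0.0589  0.0266] pos [ 0.4402 -0.0647  0.0484]
side pred 280.1 280.2 [(0.56, [280.1, 279.3])] hole [(0.6, [272.7, 285.1])]
crop origin 245 235
top pred 284.7 345.2 [] hole [(0.66, [282.2, 342.7])]
crop origin 249 300
```

View pics/c5a.png

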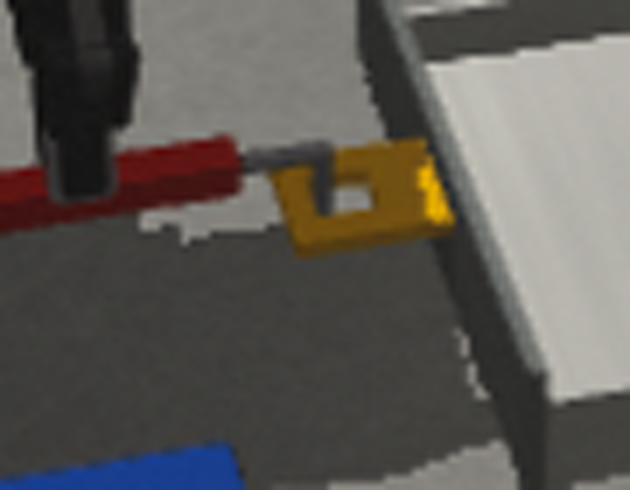

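```bash
python3 -m inch '[{"dx":5,"dy":0,"dz":0,"rx":0,"ry":0,"rz":0,"hand":1},{"dx":4,"dy":0,"dz":0,"rx":0,"ry":0,"rz":0,"hand":1},{"dx":3,"dy":0,"dz":0,"rx":0,"ry":0,"rz":0,"hand":1},{"dx":0,"dy":0,"dz":0,"rx":0,"ry":0,"rz":0,"hand":1},{"dx":0,"dy":0,"dz":0,"rx":0,"ry":0,"rz":0,"hand":1}]'; python3 -m inch '[{"dx":2,"dy":0,"dz":0,"rx":0,"ry":0,"rz":0,"hand":1},{"dx":2,"dy":0,"dz":0,"rx":0,"ry":0,"rz":0,"hand":1},{"dx":0,"dy":0,"dz":0,"rx":0,"ry":0,"rz":0,"hand":1}]'
```

```text
clock: 19.9
position: [0.4298, -0.0654, 0.0481]
tool_rot: [-3.142, -0.0, -3.067]
force: [0.1, -0.3, -0.9]
grip_width: 0.0108
clock: 20.2
position: [0.4258, -0.0657, 0.0482]
tool_rot: [3.142, -0.0, -3.066]
force: [0.9, -1.1, -1.1]
grip_width: 0.0108
```

```bash
python3 -m inch '[{"dx":2,"dy":0,"dz":0,"rx":0,"ry":0,"rz":0,"hand":1},{"dx":1,"dy":0,"dz":0,"rx":0,"ry":0,"rz":0,"hand":1},{"dx":0,"dy":0,"dz":0,"rx":0,"ry":0,"rz":0,"hand":1}]'; python3 -m inch '[{"dx":-4,"dy":0,"dz":0,"rx":0,"ry":0,"rz":0,"hand":1},{"dx":0,"dy":0,"dz":0,"rx":0,"ry":0,"rz":0,"hand":1}]'; python3 chk.py c6
```

```text
clock: 20.5
position: [0.4251, -0.0657, 0.0485]
tool_rot: [-3.141, 0.004, -3.066]
force: [9.8, 0.5, -5.8]
grip_width: 0.0105
clock: 20.7
position: [0.4271, -0.0656, 0.0481]
tool_rot: [3.142, -0.0, -3.066]
force: [0.5, 0.4, -1.3]
grip_width: 0.0104
tip pred [ 0.5048 -0.0597  0.0263] pos [ 0.4271 -0.0656  0.0481]
side pred 281.0 274.6 [(0.97, [279.3, 274.4])] hole [(0.8, [274.7, 276.3])]
crop origin 246 229
top pred 290.7 345.8 [] hole [(0.97, [290.5, 344.5])]
crop origin 255 300
```

View pics/c6a.png

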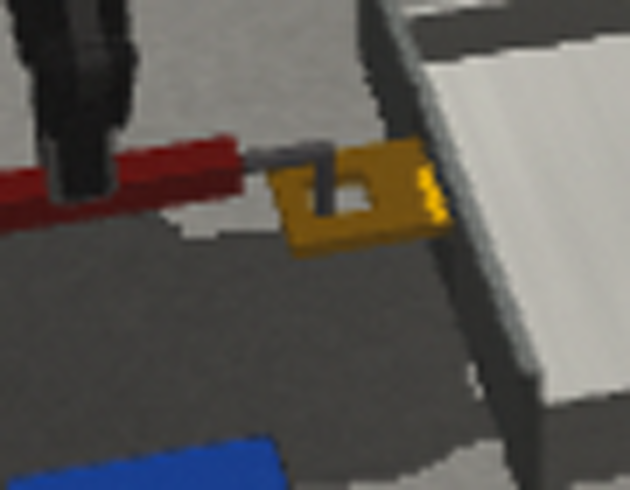

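```bash
python3 -m inch '[{"dx":-3,"dy":0,"dz":0,"rx":0,"ry":0,"rz":0,"hand":1},{"dx":0,"dy":0,"dz":-8,"rx":0,"ry":0,"rz":0,"hand":1},{"dx":0,"dy":0,"dz":-15,"rx":0,"ry":0,"rz":0,"hand":1},{"dx":0,"dy":0,"dz":-25,"rx":0,"ry":0,"rz":0,"hand":1},{"dx":0,"dy":0,"dz":-30,"rx":0,"ry":0,"rz":0,"hand":1},{"dx":0,"dy":0,"dz":-30,"rx":0,"ry":0,"rz":0,"hand":1},{"dx":0,"dy":0,"dz":0,"rx":0,"ry":0,"rz":0.075,"hand":1},{"dx":0,"dy":0,"dz":0,"rx":0,"ry":0,"rz":0,"hand":1}]'; python3 to.py .438 .3245 .156 3.1416
```

```text
clock: 21.8
position: [0.4304, -0.0654, 0.1573]
tool_rot: [-3.142, 0.002, 3.14]
force: [-0.3, -0.3, -1.9]
grip_width: 0.0106
d [ -7.  389.9   1.3] rot [-0.0001  0.002  -0.0014] t 21.8 pos [ 0.4304 -0.0654  0.1573] rpy [-3.1415e+00  2.0000e-03  3.1402e+00] w 0.0106 F [-0.3 -0.3 -1.9]
```

```bash
python3 -m inch '[{"dx":-7,"dy":25,"dz":0,"rx":0,"ry":0,"rz":0,"hand":1},{"dx":0,"dy":40,"dz":0,"rx":0,"ry":0,"rz":0,"hand":1},{"dx":0,"dy":45,"dz":0,"rx":0,"ry":0,"rz":0,"hand":1},{"dx":0,"dy":45,"dz":0,"rx":0,"ry":0,"rz":0,"hand":1},{"dx":0,"dy":45,"dz":0,"rx":0,"ry":0,"rz":0,"hand":1},{"dx":0,"dy":45,"dz":0,"rx":0,"ry":0,"rz":0,"hand":1},{"dx":0,"dy":45,"dz":0,"rx":0,"ry":0,"rz":0,"hand":1},{"dx":0,"dy":45,"dz":0,"rx":0,"ry":0,"rz":0,"hand":1},{"dx":0,"dy":35,"dz":0,"rx":0,"ry":0,"rz":0,"hand":1},{"dx":0,"dy":20,"dz":0,"rx":0,"ry":0,"rz":0,"hand":1}]'; python3 -m inch '[{"dx":0,"dy":0,"dz":0,"rx":0,"ry":0,"rz":0,"hand":1},{"dx":0,"dy":0,"dz":0,"rx":0,"ry":0,"rz":0,"hand":1}]' ; python3 to.py .438 .3245 .0363 3.1416
```

```text
clock: 22.8
position: [0.4359, 0.3274, 0.1555]
tool_rot: [3.142, -0.001, -3.137]
force: [0.6, -0.3, -1.7]
grip_width: 0.0108
clock: 23.0
position: [0.4368, 0.3236, 0.1556]
tool_rot: [-3.14, -0.001, -3.141]
force: [0.4, 0.2, -1.1]
grip_width: 0.0114
d [ -1.3   1.  119.3] rot [-0.0014 -0.0008  0.0009] t 23.0 pos [0.4368 0.3236 0.1556] rpy [-3.1402e+00 -8.0000e-04 -3.1406e+00] w 0.0114 F [ 0.4  0.2 -1.1]
```

Check the hook's attitude before lowering.

```bash
python3 -m inch '[{"dx":-1,"dy":1,"dz":20,"rx":0,"ry":0,"rz":0,"hand":1},{"dx":0,"dy":0,"dz":25,"rx":0,"ry":0,"rz":0,"hand":1},{"dx":0,"dy":0,"dz":25,"rx":0,"ry":0,"rz":0,"hand":1},{"dx":0,"dy":0,"dz":10,"rx":0,"ry":0,"rz":0,"hand":1},{"dx":0,"dy":0,"dz":0,"rx":0,"ry":0,"rz":0,"hand":1},{"dx":0,"dy":0,"dz":0,"rx":0,"ry":0,"rz":0,"hand":1}]'; python3 to.py .438 .3245 .0363 3.1416
python3 - <<'E'
from h import *
p,d=snap('side')
cv2.imwrite('pics/s6.png',cv2.resize(cv2.cvtColor(p[120:220,180:320],cv2.COLOR_RGB2BGR),None,fx=5,fy=5,interpolation=cv2.INTER_CUBIC))
E
```

```text
clock: 23.6
position: [0.4385, 0.3252, 0.077]
tool_rot: [3.141, 0.0, 3.141]
force: [1.3, 0.2, -0.9]
grip_width: 0.0107
d [ 0.5 -0.8 40.7] rot [ 0.0001  0.0005 -0.0005] t 23.6 pos [0.4385 0.3252 0.077 ] rpy [3.1414e+00 5.0000e-04 3.1411e+00] w 0.0107 F [ 1.3  0.2 -0.9]
```

View pics/s6.png

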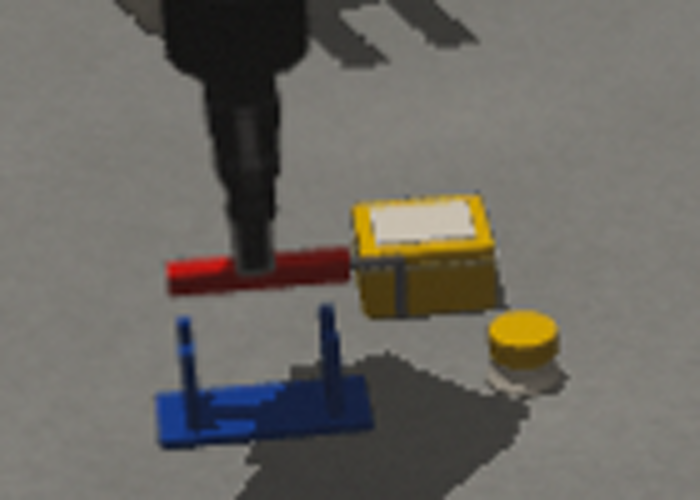

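Hook is level above the cradle. Lower it.

```bash
python3 -m inch '[{"dx":0,"dy":-0.5,"dz":15,"rx":0,"ry":0,"rz":0,"hand":1},{"dx":0,"dy":0,"dz":12,"rx":0,"ry":0,"rz":0,"hand":1},{"dx":0,"dy":0,"dz":8,"rx":0,"ry":0,"rz":0,"hand":1},{"dx":0,"dy":0,"dz":4,"rx":0,"ry":0,"rz":0,"hand":1},{"dx":0,"dy":0,"dz":0,"rx":0,"ry":0,"rz":0,"hand":1},{"dx":0,"dy":0,"dz":0,"rx":0,"ry":0,"rz":0,"hand":1}]'; python3 to.py .438 .3245 .0363 3.1416
```

```text
clock: 24.25
position: [0.4381, 0.3253, 0.0374]
tool_rot: [3.141, 0.0, -3.141]
force: [0.7, -0.3, -1.5]
grip_width: 0.011
d [ 0.1 -0.8  1.1] rot [0.0002 0.0002 0.0002] t 24.25 pos [0.4381 0.3253 0.0374] rpy [ 3.1414e+00  2.0000e-04 -3.1414e+00] w 0.011 F [ 0.7 -0.3 -1.5]
```

```bash
python3 -m inch '[{"dx":0,"dy":-0.5,"dz":1,"rx":0,"ry":0,"rz":0,"hand":1},{"dx":0,"dy":0,"dz":0.5,"rx":0,"ry":0,"rz":0,"hand":1},{"dx":0,"dy":0,"dz":0,"rx":0,"ry":0,"rz":0,"hand":0.6},{"dx":0,"dy":0,"dz":0,"rx":0,"ry":0,"rz":0,"hand":0},{"dx":0,"dy":0,"dz":0,"rx":0,"ry":0,"rz":0,"hand":-1},{"dx":0,"dy":0,"dz":0,"rx":0,"ry":0,"rz":0,"hand":-1},{"dx":0,"dy":0,"dz":0,"rx":0,"ry":0,"rz":0,"hand":-1},{"dx":0,"dy":0,"dz":-20,"rx":0,"ry":0,"rz":0,"hand":-1},{"dx":0,"dy":0,"dz":-30,"rx":0,"ry":0,"rz":0,"hand":-1},{"dx":0,"dy":0,"dz":-30,"rx":0,"ry":0,"rz":0,"hand":-1}]'; python3 -m inch '[{"dx":0,"dy":0,"dz":-20,"rx":0,"ry":0,"rz":0,"hand":-1},{"dx":0,"dy":0,"dz":0,"rx":0,"ry":0,"rz":0,"hand":-1}]' 
python3 m1.py | grep -E 'yellow|red|case'
python3 - <<'E'
from h import *
p,d=snap('side','s7.png')
E
```

```text
clock: 25.25
position: [0.4377, 0.3244, 0.1164]
tool_rot: [-3.141, -0.001, -3.141]
force: [-1.1, 1.2, 0.7]
grip_width: 0.0856
clock: 25.45
position: [0.439, 0.3254, 0.1382]
tool_rot: [3.139, 0.003, 3.142]
force: [0.2, 0.1, -1.1]
grip_width: 0.0854
yellow px [466 242  17  16 223] rect [ 587.1 -345.8] [35.4 35.3] 0.5 ztop 0.036 mean [ 0.5873 -0.3451]
yellow px [412 245  17  16 222] rect [ 583.2 -225.2] [34.3 36.6] 20.6 ztop 0.036 mean [ 0.5833 -0.225 ]
yellow px [155 251  17  16 226] rect [585.8 341.2] [35.9 34.3] 89.4 ztop 0.036 mean [0.5855 0.3407]
yellow px [ 98 262  28  22 146] rect [525.5 375.6] [239.1  38.4] 57.7 ztop 0.049 mean [0.557 0.422]
yellow px [333 272  22  25 337] rect [516.3 -55.1] [50.1 41.5] 5.1 ztop 0.048 mean [ 0.5186 -0.0553]
red px [162 302   6  10  49] rect [477.6 326. ] [18.7 11.4] 3.0 ztop 0.065 mean [0.4775 0.3258]
red px [161 327   8  22 143] rect [411.3 305.1] [54.6 41.5] 89.2 ztop 0.065 mean [0.4123 0.3223]
case px [  266    98   130   101 10692] rect [810.2 -32.7] [205.5 261.7] 4.0 ztop 0.104 mean [ 0.8078 -0.033 ]
```

View pics/s7.png

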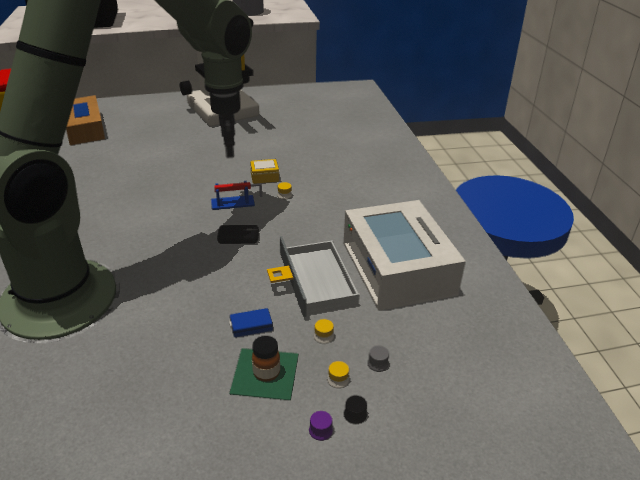

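```bash
python3 to.py .585 .3405 .07 3.1416; python3 -m inch '[{"dx":-25,"dy":3,"dz":-5,"rx":0,"ry":0,"rz":0,"hand":-1},{"dx":-35,"dy":4,"dz":0,"rx":0,"ry":0,"rz":0,"hand":-1},{"dx":-35,"dy":4,"dz":0,"rx":0,"ry":0,"rz":0,"hand":-1},{"dx":-30,"dy":4,"dz":10,"rx":0,"ry":0,"rz":0,"hand":-1},{"dx":-21,"dy":0,"dz":30,"rx":0,"ry":0,"rz":0,"hand":-1},{"dx":0,"dy":0,"dz":30,"rx":0,"ry":0,"rz":0,"hand":-1},{"dx":0,"dy":0,"dz":20,"rx":0,"ry":0,"rz":0,"hand":-1},{"dx":0,"dy":0,"dz":0,"rx":0,"ry":0,"rz":0,"hand":-1},{"dx":0,"dy":0,"dz":0,"rx":0,"ry":0,"rz":0,"hand":-1}]'; python3 to.py .585 .3405 .003 3.1416
```

```text
d [-147.    15.8   65.7] rot [0.0002 0.0004 0.0001] t 25.55 pos [0.438  0.3246 0.1356] rpy [ 3.1414e+00  4.0000e-04 -3.1415e+00] w 0.0854 F [ 0.1 -0.1 -0.2]
clock: 26.45
position: [0.5836, 0.3396, 0.0502]
tool_rot: [-3.141, -0.001, -3.141]
force: [0.8, -0.6, -0.1]
grip_width: 0.0855
d [-1.4  1.  47.2] rot [-0.0007 -0.001   0.0003] t 26.45 pos [0.5836 0.3396 0.0502] rpy [-3.1409e+00 -1.0000e-03 -3.1413e+00] w 0.0855 F [ 0.8 -0.6 -0.1]
```

```bash
python3 - <<'E'
from h import *
p,d=snap('side')
cv2.imwrite('pics/s8.png',cv2.resize(cv2.cvtColor(p[120:220,220:360],cv2.COLOR_RGB2BGR),None,fx=5,fy=5,interpolation=cv2.INTER_CUBIC))
E
```

```text
(no output)
```

View pics/s8.png

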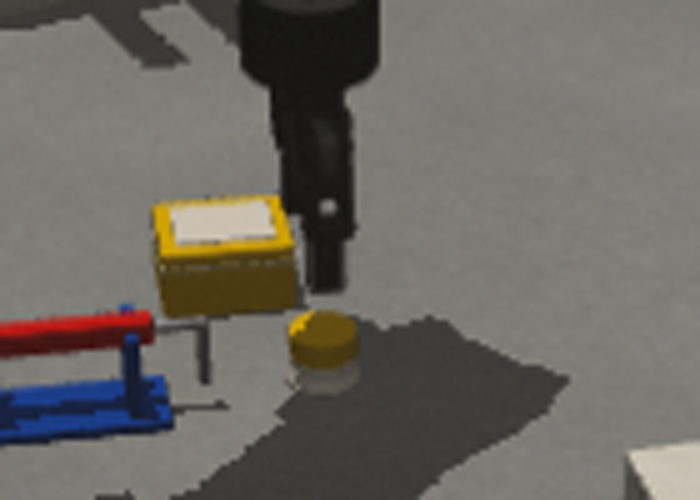

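Aligned over the pot; hook lies in the cradle. Descend and grip.

```bash
python3 -m inch '[{"dx":-1,"dy":1,"dz":20,"rx":0,"ry":0,"rz":0,"hand":-1},{"dx":0,"dy":0,"dz":17,"rx":0,"ry":0,"rz":0,"hand":-1},{"dx":0,"dy":0,"dz":10,"rx":0,"ry":0,"rz":0,"hand":-1},{"dx":0,"dy":0,"dz":0,"rx":0,"ry":0,"rz":0,"hand":-1},{"dx":0,"dy":0,"dz":0,"rx":0,"ry":0,"rz":0,"hand":1},{"dx":0,"dy":0,"dz":0,"rx":0,"ry":0,"rz":0,"hand":1},{"dx":0,"dy":0,"dz":0,"rx":0,"ry":0,"rz":0,"hand":1},{"dx":0,"dy":0,"dz":0,"rx":0,"ry":0,"rz":0,"hand":1},{"dx":0,"dy":0,"dz":0,"rx":0,"ry":0,"rz":0,"hand":1}]' 30; python3 to.py .585 .3405 .003 3.1416
```

```text
clock: 27.4
position: [0.5853, 0.3409, 0.0046]
tool_rot: [3.141, 0.001, -3.141]
force: [-2.0, -1.0, 7.9]
grip_width: 0.0379
d [ 0.3 -0.4  1.6] rot [0.0005 0.0009 0.0002] t 27.4 pos [0.5853 0.3409 0.0046] rpy [ 3.1411e+00  9.0000e-04 -3.1414e+00] w 0.0379 F [-2.  -1.   7.9]
```

```bash
python3 -m inch '[{"dx":0,"dy":0,"dz":-5,"rx":0,"ry":0,"rz":0,"hand":1},{"dx":0,"dy":0,"dz":-20,"rx":0,"ry":0,"rz":0,"hand":1},{"dx":0,"dy":0,"dz":-30,"rx":0,"ry":0,"rz":0,"hand":1},{"dx":0,"dy":0,"dz":-40,"rx":0,"ry":0,"rz":0,"hand":1},{"dx":0,"dy":0,"dz":-30,"rx":0,"ry":0,"rz":0.14,"hand":1},{"dx":0,"dy":0,"dz":0,"rx":0,"ry":0,"rz":0.14,"hand":1},{"dx":0,"dy":0,"dz":0,"rx":0,"ry":0,"rz":0.14,"hand":1},{"dx":0,"dy":0,"dz":0,"rx":0,"ry":0,"rz":0.14,"hand":1},{"dx":0,"dy":0,"dz":0,"rx":0,"ry":0,"rz":0.14,"hand":1},{"dx":0,"dy":0,"dz":0,"rx":0,"ry":0,"rz":0.14,"hand":1}]' 35;python3 -m inch '[{"dx":0,"dy":0,"dz":0,"rx":0,"ry":0,"rz":0.14,"hand":1},{"dx":0,"dy":0,"dz":0,"rx":0,"ry":0,"rz":0.14,"hand":1},{"dx":0,"dy":0,"dz":0,"rx":0,"ry":0,"rz":0.14,"hand":1},{"dx":0,"dy":0,"dz":0,"rx":0,"ry":0,"rz":0.14,"hand":1},{"dx":0,"dy":0,"dz":0,"rx":0,"ry":0,"rz":0.096,"hand":1},{"dx":0,"dy":0,"dz":0,"rx":0,"ry":0,"rz":0,"hand":1}]';  python3 to.py .602 .014 .12 1.6458
```

```text
clock: 28.4
position: [0.5849, 0.3407, 0.1291]
tool_rot: [3.141, -0.0, 2.296]
force: [-0.9, -0.4, -0.7]
grip_width: 0.0371
clock: 29.0
position: [0.5848, 0.3409, 0.1289]
tool_rot: [3.141, -0.0, 1.644]
force: [0.5, 0.3, -0.5]
grip_width: 0.0372
d [-327.3   -6.9    8.9] rot [ 0.0001 -0.     -0.0014] t 29.0 pos [0.5848 0.3409 0.1289] rpy [ 3.1415 -0.      1.6444] w 0.0372 F [ 0.5  0.3 -0.5]
```

```bash
python3 -m inch '[{"dx":-25,"dy":0,"dz":0,"rx":0,"ry":0,"rz":0,"hand":1},{"dx":-40,"dy":0,"dz":0,"rx":0,"ry":0,"rz":0,"hand":1},{"dx":-40,"dy":0,"dz":0,"rx":0,"ry":0,"rz":0,"hand":1},{"dx":-40,"dy":-7,"dz":0,"rx":0,"ry":0,"rz":0,"hand":1},{"dx":-40,"dy":0,"dz":0,"rx":0,"ry":0,"rz":0,"hand":1},{"dx":-40,"dy":0,"dz":0,"rx":0,"ry":0,"rz":0,"hand":1},{"dx":-40,"dy":0,"dz":0,"rx":0,"ry":0,"rz":0,"hand":1},{"dx":-40,"dy":0,"dz":0,"rx":0,"ry":0,"rz":0,"hand":1},{"dx":-22,"dy":0,"dz":0,"rx":0,"ry":0,"rz":0,"hand":1},{"dx":0,"dy":0,"dz":0,"rx":0,"ry":0,"rz":0,"hand":1}]';python3 -m inch '[{"dx":0,"dy":0,"dz":20,"rx":0,"ry":0,"rz":0,"hand":1},{"dx":0,"dy":0,"dz":25,"rx":0,"ry":0,"rz":0,"hand":1},{"dx":0,"dy":0,"dz":0,"rx":0,"ry":0,"rz":0,"hand":1},{"dx":0,"dy":0,"dz":0,"rx":0,"ry":0,"rz":0,"hand":1}]';  python3 to.py .602 .014 .020 1.6458
cat > v.py <<'E'
from h import *
import sys
p,d=snap('side')
cv2.imwrite('pics/'+sys.argv[1],cv2.resize(cv2.cvtColor(p[200:330,250:420],cv2.COLOR_RGB2BGR),None,fx=4,fy=4,interpolation=cv2.INTER_CUBIC))
E
python3 v.py s9.png
```

```text
clock: 30.0
position: [0.6026, 0.0099, 0.1292]
tool_rot: [3.141, 0.001, 1.644]
force: [0.4, -0.6, -1.2]
grip_width: 0.0371
clock: 30.4
position: [0.6025, 0.0146, 0.0841]
tool_rot: [-3.141, -0.0, 1.648]
force: [0.3, -0.5, 0.0]
grip_width: 0.0375
d [-0.6 -0.5 64.1] rot [-0.0004 -0.0002  0.002 ] t 30.4 pos [0.6025 0.0146 0.0841] rpy [-3.1412e+00 -2.0000e-04  1.6478e+00] w 0.0375 F [ 0.3 -0.5  0. ]
```

View pics/s9.png

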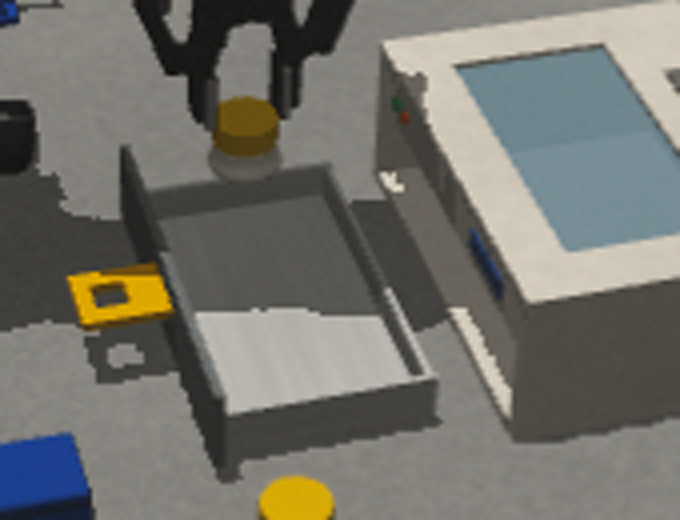

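```bash
python3 -m inch '[{"dx":0,"dy":0,"dz":20,"rx":0,"ry":0,"rz":0,"hand":1},{"dx":0,"dy":0,"dz":20,"rx":0,"ry":0,"rz":0,"hand":1},{"dx":0,"dy":0,"dz":15,"rx":0,"ry":0,"rz":0,"hand":1},{"dx":0,"dy":0,"dz":6,"rx":0,"ry":0,"rz":0,"hand":1},{"dx":0,"dy":0,"dz":0,"rx":0,"ry":0,"rz":0,"hand":1},{"dx":0,"dy":0,"dz":0,"rx":0,"ry":0,"rz":0,"hand":1}]';  python3 to.py .602 .014 .020 1.6458; python3 v.py s10.png
```

```text
clock: 31.05
position: [0.603, 0.014, 0.0235]
tool_rot: [3.141, 0.0, 1.646]
force: [-0.3, 0.8, -0.1]
grip_width: 0.0379
d [ 0.  -1.   3.5] rot [0.0009 0.     0.    ] t 31.05 pos [0.603  0.014  0.0235] rpy [3.1407 0.     1.6458] w 0.0379 F [-0.3  0.8 -0.1]
```

View pics/s10.png

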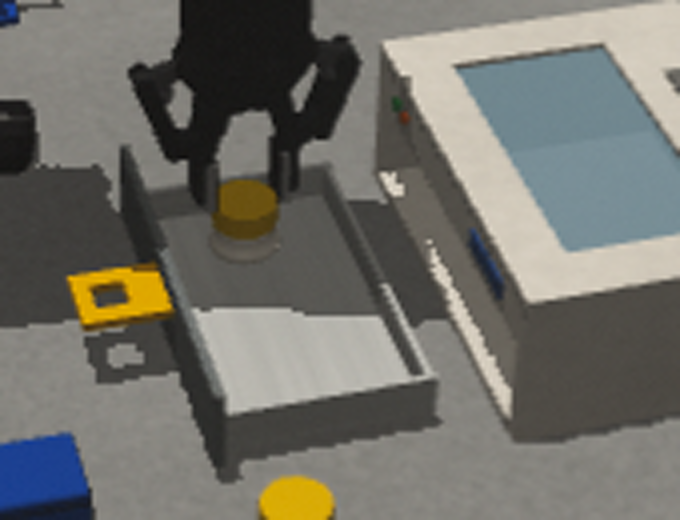

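```bash
python3 -m inch '[{"dx":0,"dy":0,"dz":2,"rx":0,"ry":0,"rz":0,"hand":1},{"dx":0,"dy":0,"dz":1.5,"rx":0,"ry":0,"rz":0,"hand":1},{"dx":0,"dy":0,"dz":1,"rx":0,"ry":0,"rz":0,"hand":1},{"dx":0,"dy":0,"dz":0,"rx":0,"ry":0,"rz":0,"hand":1}]';  python3 to.py .602 .014 .020 1.6458
```

```text
clock: 31.5
position: [0.6029, 0.0141, 0.0186]
tool_rot: [3.141, -0.0, 1.646]
force: [-1.2, 1.8, 6.4]
grip_width: 0.0375
d [-0.1 -0.9 -1.4] rot [ 0.0009 -0.0001 -0.0001] t 31.5 pos [0.6029 0.0141 0.0186] rpy [ 3.1407e+00 -1.0000e-04  1.6457e+00] w 0.0375 F [-1.2  1.8  6.4]
```

Contact. Release and rise.

```bash
python3 -m inch '[{"dx":0,"dy":0,"dz":0,"rx":0,"ry":0,"rz":0,"hand":0},{"dx":0,"dy":0,"dz":0,"rx":0,"ry":0,"rz":0,"hand":-0.5},{"dx":0,"dy":0,"dz":0,"rx":0,"ry":0,"rz":0,"hand":-0.5},{"dx":0,"dy":0,"dz":0,"rx":0,"ry":0,"rz":0,"hand":-0.5},{"dx":0,"dy":0,"dz":0,"rx":0,"ry":0,"rz":0,"hand":-0.5},{"dx":0,"dy":0,"dz":-10,"rx":0,"ry":0,"rz":0,"hand":-0.5},{"dx":0,"dy":0,"dz":-25,"rx":0,"ry":0,"rz":0,"hand":-0.5},{"dx":0,"dy":0,"dz":-35,"rx":0,"ry":0,"rz":0,"hand":-0.5},{"dx":0,"dy":0,"dz":-30,"rx":0,"ry":0,"rz":0,"hand":-0.5},{"dx":0,"dy":0,"dz":0,"rx":0,"ry":0,"rz":0,"hand":-0.5}]'; python3 -m inch '[{"dx":-25,"dy":0,"dz":0,"rx":0,"ry":0,"rz":0,"hand":-0.5},{"dx":-25,"dy":0,"dz":0,"rx":0,"ry":0,"rz":0,"hand":-0.5},{"dx":-30,"dy":0,"dz":0,"rx":0,"ry":0,"rz":0,"hand":-0.5},{"dx":-30,"dy":0,"dz":0,"rx":0,"ry":0,"rz":0,"hand":-0.5},{"dx":-30,"dy":0,"dz":0,"rx":0,"ry":0,"rz":0,"hand":-0.5},{"dx":-30,"dy":0,"dz":0,"rx":0,"ry":0,"rz":0,"hand":-0.5},{"dx":-30,"dy":0,"dz":0,"rx":0,"ry":0,"rz":0,"hand":-0.5},{"dx":-30,"dy":0,"dz":0,"rx":0,"ry":0,"rz":0,"hand":-0.5},{"dx":-9,"dy":0,"dz":0,"rx":0,"ry":0,"rz":0,"hand":-0.5},{"dx":0,"dy":0,"dz":0,"rx":0,"ry":0,"rz":0,"hand":-0.5}]'; python3 to.py .583 -.225 .06 1.6458; python3 m1.py | grep yel
python3 - <<'E'
from h import *
p,d=snap('side','s11.png')
for x in bot.trace('side','pot0'): print(round(x['score'],2),x['box'])
for x in bot.tip_of('side','pot0'): print(round(x['score'],2),np.round(onz('side',*x['centre'],0),3),np.round(onz('side',*x['centre'],.014),3))
E
```

```text
clock: 32.5
position: [0.6046, 0.014, 0.1227]
tool_rot: [3.136, -0.0, 1.645]
force: [1.0, 0.7, -0.4]
grip_width: 0.0639
clock: 33.5
position: [0.6199, -0.2257, 0.118]
tool_rot: [-3.141, 0.0, 1.644]
force: [-0.6, 1.0, 0.4]
grip_width: 0.0641
d [  3.4 -36.7  58. ] rot [-0.0004  0.0004 -0.0022] t 33.5 pos [ 0.6199 -0.2257  0.118 ] rpy [-3.1412e+00  4.0000e-04  1.6436e+00] w 0.0641 F [-0.6  1.   0.4]
yellow px [305 240  16  16 202] rect [598.5  10.3] [33.  34.3] 85.4 ztop 0.050 mean [0.5989 0.0098]
yellow px [ 95 262  31  36 331] rect [541.2 452.9] [65.  76.9] 89.1 ztop 0.047 mean [0.5383 0.4476]
yellow px [333 272  23  26 372] rect [515.8 -55.6] [51.2 42.3] 5.9 ztop 0.048 mean [ 0.5179 -0.0555]
0.97 [313.4, 320.9, 336.9, 345.4]
0.68 [328.7, 361.1, 348.3, 389.1]
0.67 [342.9, 394.6, 367.5, 423.0]
0.59 [366.9, 344.8, 390.7, 369.7]
0.55 [308.1, 411.3, 334.3, 439.9]
0.5 [301.5, 248.7, 311.0, 265.2]
0.36 [267.8, 199.7, 464.7, 315.4]
0.81 [ 0.677 -0.32   0.   ] [ 0.672 -0.332  0.014]
0.8 [ 0.587 -0.349  0.   ] [ 0.584 -0.36   0.014]
0.8 [ 0.589 -0.227  0.   ] [ 0.586 -0.24   0.014]
0.79 [ 0.601 -0.436  0.   ] [ 0.597 -0.445  0.014]
0.65 [ 0.525 -0.463  0.   ] [ 0.523 -0.473  0.014]
```

View pics/s11.png

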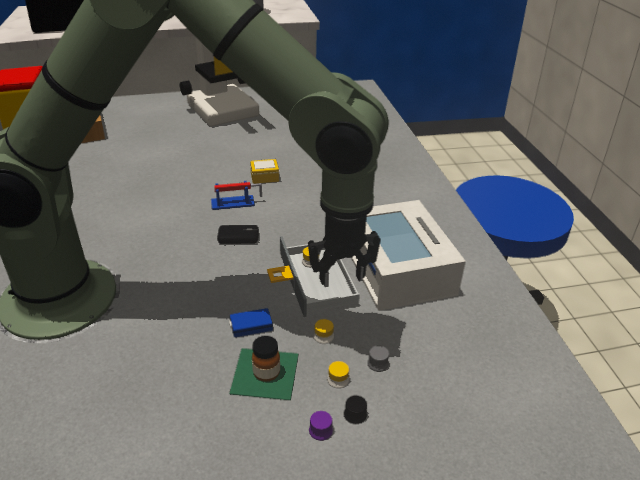

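```bash
python3 -m inch '[{"dx":3,"dy":-20,"dz":0,"rx":0,"ry":0,"rz":0,"hand":-0.7},{"dx":0,"dy":-16,"dz":20,"rx":0,"ry":0,"rz":0,"hand":-0.7},{"dx":0,"dy":0,"dz":30,"rx":0,"ry":0,"rz":0,"hand":-0.7},{"dx":0,"dy":0,"dz":10,"rx":0,"ry":0,"rz":0,"hand":-0.7},{"dx":0,"dy":0,"dz":0,"rx":0,"ry":0,"rz":0,"hand":-0.7},{"dx":0,"dy":0,"dz":0,"rx":0,"ry":0,"rz":0,"hand":-0.7}]';python3 to.py .5835 -.225 .003 1.6458
cat > v2.py <<'E'
from h import *
import sys
p,d=snap('side')
cv2.imwrite('pics/'+sys.argv[1],cv2.resize(cv2.cvtColor(p[270:430,260:420],cv2.COLOR_RGB2BGR),None,fx=3.5,fy=3.5,interpolation=cv2.INTER_CUBIC))
E
python3 v2.py s12.png
```

```text
clock: 34.3
position: [0.5849, -0.2237, 0.0589]
tool_rot: [3.141, 0.0, 1.646]
force: [-0.1, -0.5, 0.5]
grip_width: 0.0726
d [-1.1 -1.6 55.9] rot [0.0006 0.0003 0.0006] t 34.3 pos [ 0.5849 -0.2237  0.0589] rpy [3.1409e+00 3.0000e-04 1.6464e+00] w 0.0726 F [-0.1 -0.5  0.5]
```

View pics/s12.png

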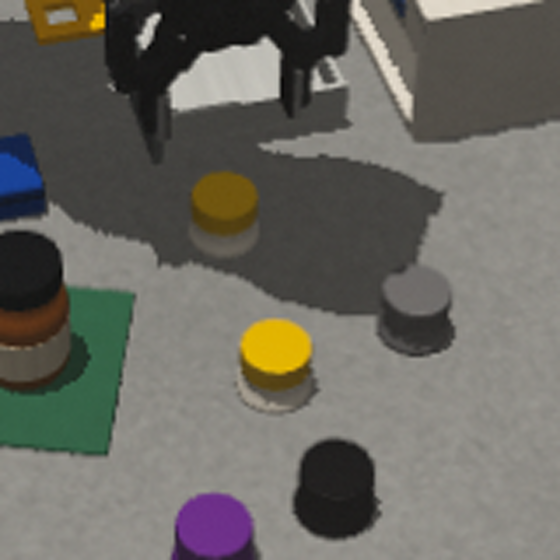

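```bash
python3 -m inch '[{"dx":-1,"dy":-1,"dz":20,"rx":0,"ry":0,"rz":0,"hand":-0.7},{"dx":0,"dy":0,"dz":20,"rx":0,"ry":0,"rz":0,"hand":-0.7},{"dx":0,"dy":0,"dz":15,"rx":0,"ry":0,"rz":0,"hand":-0.7},{"dx":0,"dy":0,"dz":0,"rx":0,"ry":0,"rz":0,"hand":-0.7},{"dx":0,"dy":0,"dz":0,"rx":0,"ry":0,"rz":0,"hand":1},{"dx":0,"dy":0,"dz":0,"rx":0,"ry":0,"rz":0,"hand":1},{"dx":0,"dy":0,"dz":0,"rx":0,"ry":0,"rz":0,"hand":1},{"dx":0,"dy":0,"dz":0,"rx":0,"ry":0,"rz":0,"hand":1},{"dx":0,"dy":0,"dz":0,"rx":0,"ry":0,"rz":0,"hand":1}]' 30; python3 to.py .583 -.225 .003 1.6458; python3 -m inch '[{"dx":0,"dy":0,"dz":-5,"rx":0,"ry":0,"rz":0,"hand":1},{"dx":0,"dy":0,"dz":-20,"rx":0,"ry":0,"rz":0,"hand":1},{"dx":0,"dy":0,"dz":-30,"rx":0,"ry":0,"rz":0,"hand":1},{"dx":0,"dy":0,"dz":-30,"rx":0,"ry":0,"rz":0,"hand":1},{"dx":0,"dy":0,"dz":-10,"rx":0,"ry":0,"rz":0,"hand":1},{"dx":0,"dy":0,"dz":0,"rx":0,"ry":0,"rz":0,"hand":1}]';python3 to.py .607 -.048 .09 1.6458
```

```text
clock: 35.25
position: [0.584, -0.2253, 0.0045]
tool_rot: [3.14, 0.001, 1.646]
force: [-1.8, 0.7, 7.1]
grip_width: 0.0377
d [ 0.4 -1.   1.5] rot [ 0.0015  0.0006 -0.0001] t 35.25 pos [ 0.584  -0.2253  0.0045] rpy [3.1400e+00 6.0000e-04 1.6457e+00] w 0.0377 F [-1.8  0.7  7.1]
clock: 35.85
position: [0.5842, -0.2253, 0.1]
tool_rot: [3.139, 0.001, 1.646]
force: [0.1, 0.5, -1.1]
grip_width: 0.0374
d [175.1  36.   10. ] rot [0.0028 0.0009 0.0001] t 35.85 pos [ 0.5842 -0.2253  0.1   ] rpy [3.1388e+00 9.0000e-04 1.6459e+00] w 0.0374 F [ 0.1  0.5 -1.1]
```

```bash
python3 -m inch '[{"dx":20,"dy":10,"dz":0,"rx":0,"ry":0,"rz":0,"hand":1},{"dx":30,"dy":10,"dz":0,"rx":0,"ry":0,"rz":0,"hand":1},{"dx":35,"dy":10,"dz":0,"rx":0,"ry":0,"rz":0,"hand":1},{"dx":35,"dy":6,"dz":0,"rx":0,"ry":0,"rz":0,"hand":1},{"dx":35,"dy":0,"dz":0,"rx":0,"ry":0,"rz":0,"hand":1},{"dx":18,"dy":0,"dz":0,"rx":0,"ry":0,"rz":0,"hand":1},{"dx":0,"dy":0,"dz":0,"rx":0,"ry":0,"rz":0,"hand":1},{"dx":0,"dy":0,"dz":25,"rx":0,"ry":0,"rz":0,"hand":1},{"dx":0,"dy":0,"dz":25,"rx":0,"ry":0,"rz":0,"hand":1},{"dx":0,"dy":0,"dz":0,"rx":0,"ry":0,"rz":0,"hand":1}]'; python3 -m inch '[{"dx":0,"dy":0,"dz":0,"rx":0,"ry":0,"rz":0,"hand":1}]';python3 to.py .607 -.048 .02 1.6458; python3 v.py s13.png
```

```text
clock: 36.85
position: [0.604, -0.0505, 0.0448]
tool_rot: [-3.136, -0.0, 1.645]
force: [0.4, -0.1, -1.3]
grip_width: 0.038
clock: 36.95
position: [0.6059, -0.0507, 0.048]
tool_rot: [-3.14, 0.0, 1.645]
force: [0.5, -0.5, -0.3]
grip_width: 0.0377
d [ 2.6  1.3 28. ] rot [-0.0013  0.0003 -0.0009] t 36.95 pos [ 0.6059 -0.0507  0.048 ] rpy [-3.1403e+00  3.0000e-04  1.6449e+00] w 0.0377 F [ 0.5 -0.5 -0.3]
```

View pics/s13.png

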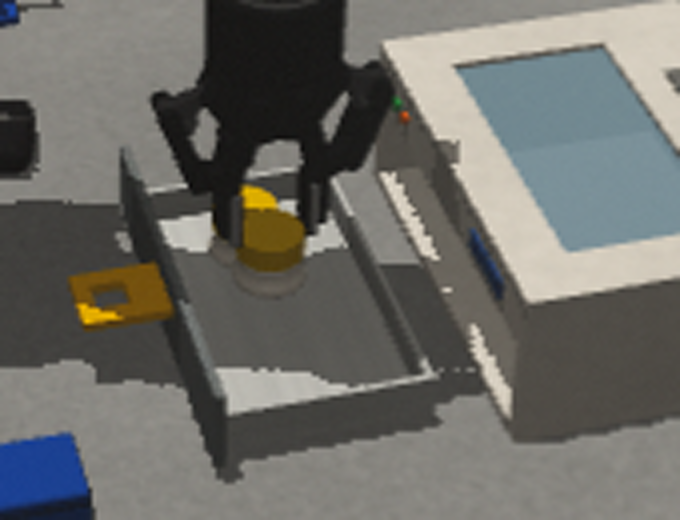

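```bash
python3 -m inch '[{"dx":0,"dy":0,"dz":12,"rx":0,"ry":0,"rz":0,"hand":1},{"dx":0,"dy":0,"dz":10,"rx":0,"ry":0,"rz":0,"hand":1},{"dx":0,"dy":0,"dz":4,"rx":0,"ry":0,"rz":0,"hand":1},{"dx":0,"dy":0,"dz":2,"rx":0,"ry":0,"rz":0,"hand":1},{"dx":0,"dy":0,"dz":1.5,"rx":0,"ry":0,"rz":0,"hand":1},{"dx":0,"dy":0,"dz":0,"rx":0,"ry":0,"rz":0,"hand":1}]';python3 to.py .607 -.048 .018 1.6458
```

```text
clock: 37.6
position: [0.6064, -0.0499, 0.0188]
tool_rot: [3.141, 0.0, 1.646]
force: [1.0, -0.2, -0.7]
grip_width: 0.0376
d [1.8 0.8 0.8] rot [ 0.0002  0.     -0.0001] t 37.6 pos [ 0.6064 -0.0499  0.0188] rpy [3.1414 0.     1.6457] w 0.0376 F [ 1.  -0.2 -0.7]
```

```bash
python3 -m inch '[{"dx":0,"dy":0,"dz":1,"rx":0,"ry":0,"rz":0,"hand":1},{"dx":0,"dy":0,"dz":0,"rx":0,"ry":0,"rz":0,"hand":1}]';python3 -m inch '[{"dx":0,"dy":0,"dz":0,"rx":0,"ry":0,"rz":0,"hand":0},{"dx":0,"dy":0,"dz":0,"rx":0,"ry":0,"rz":0,"hand":-0.5},{"dx":0,"dy":0,"dz":0,"rx":0,"ry":0,"rz":0,"hand":-0.5},{"dx":0,"dy":0,"dz":0,"rx":0,"ry":0,"rz":0,"hand":-0.5},{"dx":0,"dy":0,"dz":0,"rx":0,"ry":0,"rz":0,"hand":-0.5},{"dx":0,"dy":0,"dz":-10,"rx":0,"ry":0,"rz":0,"hand":-0.5},{"dx":0,"dy":0,"dz":-25,"rx":0,"ry":0,"rz":0,"hand":-0.5},{"dx":0,"dy":0,"dz":-35,"rx":0,"ry":0,"rz":0,"hand":-0.5},{"dx":0,"dy":0,"dz":-20,"rx":0,"ry":0,"rz":0,"hand":-0.5},{"dx":0,"dy":0,"dz":0,"rx":0,"ry":0,"rz":0,"hand":-0.5}]'; python3 to.py .587 -.345 .105 1.6458
```

```text
clock: 37.8
position: [0.6069, -0.0498, 0.0185]
tool_rot: [3.14, 0.0, 1.646]
force: [-1.0, -0.2, 9.0]
grip_width: 0.0377
clock: 38.8
position: [0.6079, -0.05, 0.1112]
tool_rot: [3.137, 0.0, 1.646]
force: [-0.1, 0.1, -0.1]
grip_width: 0.0637
d [-292.6  -42.9    6.1] rot [ 0.0048  0.0003 -0.0002] t 38.8 pos [ 0.6079 -0.05    0.1112] rpy [3.1368e+00 3.0000e-04 1.6456e+00] w 0.0637 F [-0.1  0.1 -0.1]
```

```bash
python3 -m inch '[{"dx":-25,"dy":0,"dz":0,"rx":0,"ry":0,"rz":0,"hand":-0.6},{"dx":-35,"dy":-5,"dz":0,"rx":0,"ry":0,"rz":0,"hand":-0.6},{"dx":-35,"dy":-8,"dz":0,"rx":0,"ry":0,"rz":0,"hand":-0.6},{"dx":-35,"dy":-8,"dz":0,"rx":0,"ry":0,"rz":0,"hand":-0.6},{"dx":-35,"dy":-8,"dz":0,"rx":0,"ry":0,"rz":0,"hand":-0.6},{"dx":-35,"dy":-8,"dz":0,"rx":0,"ry":0,"rz":0,"hand":-0.6},{"dx":-35,"dy":-6,"dz":0,"rx":0,"ry":0,"rz":0,"hand":-0.6},{"dx":-35,"dy":0,"dz":0,"rx":0,"ry":0,"rz":0,"hand":-0.6},{"dx":-22,"dy":0,"dz":0,"rx":0,"ry":0,"rz":0,"hand":-0.6},{"dx":0,"dy":0,"dz":0,"rx":0,"ry":0,"rz":0,"hand":-0.6}]'; python3 -m inch '[{"dx":0,"dy":0,"dz":20,"rx":0,"ry":0,"rz":0,"hand":-0.6},{"dx":0,"dy":0,"dz":25,"rx":0,"ry":0,"rz":0,"hand":-0.6},{"dx":0,"dy":0,"dz":0,"rx":0,"ry":0,"rz":0,"hand":-0.6},{"dx":0,"dy":0,"dz":0,"rx":0,"ry":0,"rz":0,"hand":-0.6}]'; python3 to.py .587 -.345 .003 1.6458; python3 v2.py s14.png; python3 m1.py | grep yel
```

```text
clock: 39.8
position: [0.584, -0.3479, 0.1074]
tool_rot: [-3.141, 0.002, 1.642]
force: [0.0, 0.9, -1.1]
grip_width: 0.0681
clock: 40.2
position: [0.5852, -0.3438, 0.063]
tool_rot: [-3.141, -0.0, 1.646]
force: [0.3, 0.2, -0.1]
grip_width: 0.0683
d [-1.4  1.7 60. ] rot [-0.0006 -0.0004  0.0003] t 40.2 pos [ 0.5852 -0.3438  0.063 ] rpy [-3.1410e+00 -4.0000e-04  1.6461e+00] w 0.0683 F [ 0.3  0.2 -0.1]
yellow px [333 237  16  16 204] rect [603.4 -50.7] [32.9 34.7] 89.1 ztop 0.050 mean [ 0.6032 -0.0509]
yellow px [305 239  16  17 203] rect [599.6   9.8] [33.8 34.1] 64.4 ztop 0.050 mean [0.5994 0.01  ]
yellow px [467 241  16  17 209] rect [ 587.9 -345.3] [32.5 37.6] 72.1 ztop 0.036 mean [ 0.5884 -0.3459]
yellow px [ 95 262  31  36 334] rect [541.2 453. ] [77.3 65.2] 0.0 ztop 0.047 mean [0.5387 0.4473]
yellow px [333 272  23  25 346] rect [517.  -55.6] [50.5 44. ] 3.5 ztop 0.048 mean [ 0.519  -0.0558]
```

View pics/s14.png

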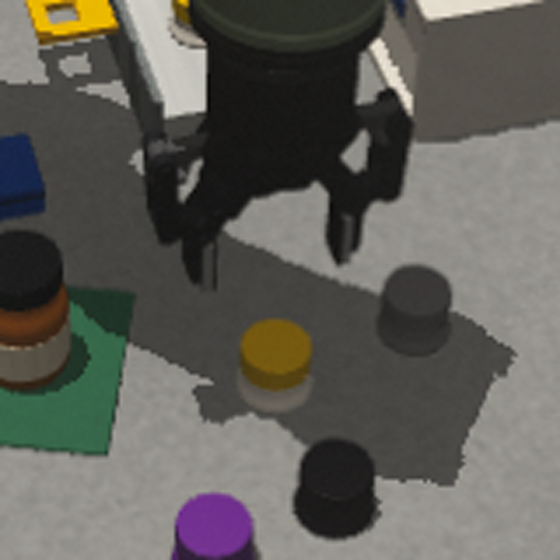

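```bash
python3 -m inch '[{"dx":-1,"dy":2,"dz":20,"rx":0,"ry":0,"rz":0,"hand":-0.6},{"dx":0,"dy":0,"dz":20,"rx":0,"ry":0,"rz":0,"hand":-0.6},{"dx":0,"dy":0,"dz":19,"rx":0,"ry":0,"rz":0,"hand":-0.6},{"dx":0,"dy":0,"dz":0,"rx":0,"ry":0,"rz":0,"hand":-0.6},{"dx":0,"dy":0,"dz":0,"rx":0,"ry":0,"rz":0,"hand":1},{"dx":0,"dy":0,"dz":0,"rx":0,"ry":0,"rz":0,"hand":1},{"dx":0,"dy":0,"dz":0,"rx":0,"ry":0,"rz":0,"hand":1},{"dx":0,"dy":0,"dz":0,"rx":0,"ry":0,"rz":0,"hand":1},{"dx":0,"dy":0,"dz":0,"rx":0,"ry":0,"rz":0,"hand":1}]' 30; python3 to.py .583 -.225 .003 1.6458; python3 -m inch '[{"dx":0,"dy":0,"dz":-5,"rx":0,"ry":0,"rz":0,"hand":1},{"dx":0,"dy":0,"dz":-20,"rx":0,"ry":0,"rz":0,"hand":1},{"dx":0,"dy":0,"dz":-30,"rx":0,"ry":0,"rz":0,"hand":1},{"dx":0,"dy":0,"dz":-30,"rx":0,"ry":0,"rz":0,"hand":1},{"dx":0,"dy":0,"dz":-10,"rx":0,"ry":0,"rz":0,"hand":1},{"dx":0,"dy":0,"dz":0,"rx":0,"ry":0,"rz":0,"hand":1}]';python3 to.py .6115 -.110 .09 1.6458
```

```text
clock: 41.2
position: [0.5879, -0.3455, 0.005]
tool_rot: [3.14, 0.001, 1.646]
force: [-1.3, 0.9, 7.4]
grip_width: 0.0381
d [120.5   4.2   1.9] rot [ 0.0014  0.0009 -0.0001] t 41.2 pos [ 0.5879 -0.3455  0.005 ] rpy [3.1402e+00 9.0000e-04 1.6457e+00] w 0.0381 F [-1.3  0.9  7.4]
clock: 41.8
position: [0.5882, -0.3455, 0.1006]
tool_rot: [3.139, 0.001, 1.646]
force: [0.1, -0.1, -1.4]
grip_width: 0.0378
d [233.1  40.9  10.4] rot [0.0026 0.0014 0.    ] t 41.8 pos [ 0.5882 -0.3455  0.1006] rpy [3.1390e+00 1.4000e-03 1.6458e+00] w 0.0378 F [ 0.1 -0.1 -1.4]
```

```bash
python3 -m inch '[{"dx":20,"dy":0,"dz":0,"rx":0,"ry":0,"rz":0,"hand":1},{"dx":30,"dy":5,"dz":0,"rx":0,"ry":0,"rz":0,"hand":1},{"dx":35,"dy":9,"dz":0,"rx":0,"ry":0,"rz":0,"hand":1},{"dx":35,"dy":9,"dz":0,"rx":0,"ry":0,"rz":0,"hand":1},{"dx":35,"dy":9,"dz":0,"rx":0,"ry":0,"rz":0,"hand":1},{"dx":35,"dy":9,"dz":0,"rx":0,"ry":0,"rz":0,"hand":1},{"dx":28,"dy":0,"dz":0,"rx":0,"ry":0,"rz":0,"hand":1},{"dx":14,"dy":0,"dz":0,"rx":0,"ry":0,"rz":0,"hand":1},{"dx":0,"dy":0,"dz":25,"rx":0,"ry":0,"rz":0,"hand":1},{"dx":0,"dy":0,"dz":20,"rx":0,"ry":0,"rz":0,"hand":1}]'; python3 -m inch '[{"dx":0,"dy":0,"dz":0,"rx":0,"ry":0,"rz":0,"hand":1},{"dx":0,"dy":0,"dz":0,"rx":0,"ry":0,"rz":0,"hand":1}]';python3 to.py .6115 -.110 .02 1.6458; python3 v.py s15.png
```

```text
clock: 42.8
position: [0.6105, -0.1106, 0.0524]
tool_rot: [-3.141, 0.0, 1.646]
force: [-0.3, -0.3, -0.2]
grip_width: 0.0376
clock: 43.0
position: [0.6105, -0.1114, 0.0535]
tool_rot: [-3.141, 0.0, 1.645]
force: [-0.5, -0.2, 0.5]
grip_width: 0.0378
d [ 1.4  1.2 33.5] rot [-0.001   0.0003 -0.0009] t 43.0 pos [ 0.6105 -0.1114  0.0535] rpy [-3.1406e+00  3.0000e-04  1.6449e+00] w 0.0378 F [-0.5 -0.2  0.5]
```

View pics/s15.png

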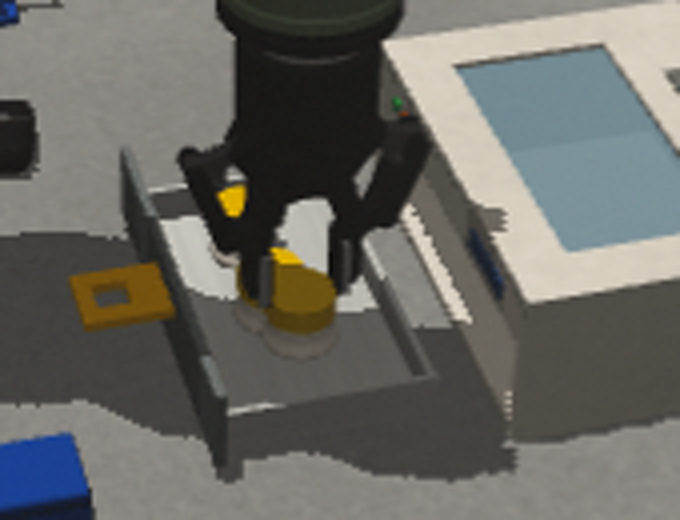

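```bash
python3 -m inch '[{"dx":1,"dy":0,"dz":12,"rx":0,"ry":0,"rz":0,"hand":1},{"dx":0,"dy":0,"dz":12,"rx":0,"ry":0,"rz":0,"hand":1},{"dx":0,"dy":0,"dz":6,"rx":0,"ry":0,"rz":0,"hand":1},{"dx":0,"dy":0,"dz":3,"rx":0,"ry":0,"rz":0,"hand":1},{"dx":0,"dy":0,"dz":1.5,"rx":0,"ry":0,"rz":0,"hand":1},{"dx":0,"dy":0,"dz":0,"rx":0,"ry":0,"rz":0,"hand":1},{"dx":0,"dy":0,"dz":0,"rx":0,"ry":0,"rz":0,"hand":1}]';python3 to.py .6115 -.110 .018 1.6458
```

```text
clock: 43.75
position: [0.6109, -0.1097, 0.0194]
tool_rot: [3.141, 0.0, 1.646]
force: [-0.2, 0.4, -0.3]
grip_width: 0.0378
d [-0.3  0.6  1.4] rot [ 0.0004  0.0002 -0.    ] t 43.75 pos [ 0.6109 -0.1097  0.0194] rpy [3.1412e+00 2.0000e-04 1.6458e+00] w 0.0378 F [-0.2  0.4 -0.3]
```

```bash
python3 -m inch '[{"dx":0,"dy":0,"dz":1,"rx":0,"ry":0,"rz":0,"hand":1},{"dx":0,"dy":0,"dz":0,"rx":0,"ry":0,"rz":0,"hand":1}]';python3 -m inch '[{"dx":0,"dy":0,"dz":0,"rx":0,"ry":0,"rz":0,"hand":0},{"dx":0,"dy":0,"dz":0,"rx":0,"ry":0,"rz":0,"hand":-0.5},{"dx":0,"dy":0,"dz":0,"rx":0,"ry":0,"rz":0,"hand":-0.5},{"dx":0,"dy":0,"dz":0,"rx":0,"ry":0,"rz":0,"hand":-0.5},{"dx":0,"dy":0,"dz":0,"rx":0,"ry":0,"rz":0,"hand":-0.5},{"dx":0,"dy":0,"dz":-10,"rx":0,"ry":0,"rz":0,"hand":-0.5},{"dx":0,"dy":0,"dz":-25,"rx":0,"ry":0,"rz":0,"hand":-0.5},{"dx":0,"dy":0,"dz":-35,"rx":0,"ry":0,"rz":0,"hand":-0.5},{"dx":0,"dy":0,"dz":-30,"rx":0,"ry":0,"rz":0,"hand":-0.5},{"dx":0,"dy":0,"dz":0,"rx":0,"ry":0,"rz":0,"hand":-0.5}]'; python3 to.py .50 -.055 .12 1.6458
```

```text
clock: 43.95
position: [0.6113, -0.1097, 0.0189]
tool_rot: [3.14, 0.0, 1.646]
force: [-1.3, 0.8, 9.3]
grip_width: 0.0376
clock: 44.95
position: [0.6128, -0.1102, 0.1228]
tool_rot: [3.136, 0.001, 1.645]
force: [0.9, -1.3, 0.2]
grip_width: 0.0639
d [  63.5 -108.4    2. ] rot [ 0.0061  0.001  -0.0004] t 44.95 pos [ 0.6128 -0.1102  0.1228] rpy [3.1355e+00 1.0000e-03 1.6454e+00] w 0.0639 F [ 0.9 -1.3  0.2]
```

```bash
python3 -m inch '[{"dx":10,"dy":-20,"dz":0,"rx":0,"ry":0,"rz":0,"hand":1},{"dx":10,"dy":-25,"dz":0,"rx":0,"ry":0,"rz":0,"hand":1},{"dx":10,"dy":-30,"dz":0,"rx":0,"ry":0,"rz":0,"hand":1},{"dx":15,"dy":-35,"dz":0,"rx":0,"ry":0,"rz":0,"hand":1},{"dx":15,"dy":-30,"dz":0,"rx":0,"ry":0,"rz":0,"hand":1},{"dx":4,"dy":-13,"dz":0,"rx":0,"ry":0,"rz":0,"hand":1},{"dx":0,"dy":0,"dz":0,"rx":0,"ry":0,"rz":0,"hand":1},{"dx":0,"dy":0,"dz":0,"rx":0,"ry":0,"rz":0,"hand":1}]' 30; python3 to.py .455 -.0595 .03 1.6458; python3 m1.py | grep yel;python3 v.py s16.png
```

```text
clock: 45.75
position: [0.4541, -0.0573, 0.1185]
tool_rot: [3.141, 0.0, 1.646]
force: [0.5, 0.2, -0.3]
grip_width: -0.0
d [-2.2  0.7 88.5] rot [0.0009 0.0001 0.0002] t 45.75 pos [ 0.4541 -0.0573  0.1185] rpy [3.1407e+00 1.0000e-04 1.6460e+00] w -0.0 F [ 0.5  0.2 -0.3]
yellow px [360 234  17  17 209] rect [ 607.9 -111.2] [33.  35.2] 60.2 ztop 0.050 mean [ 0.6076 -0.1106]
yellow px [333 237  16  16 158] rect [563.4 -48.8] [ 32.8 115.2] 87.2 ztop 0.050 mean [ 0.6063 -0.0526]
yellow px [311 254  15  16 138] rect [491.8  -4.1] [ 3.1 20.3] 52.7 ztop 0.480 mean [ 0.4918 -0.0041]
yellow px [ 95 262  31  36 336] rect [541.  452.2] [65.5 76.7] 89.2 ztop 0.047 mean [0.5383 0.4475]
```

View pics/s16.png

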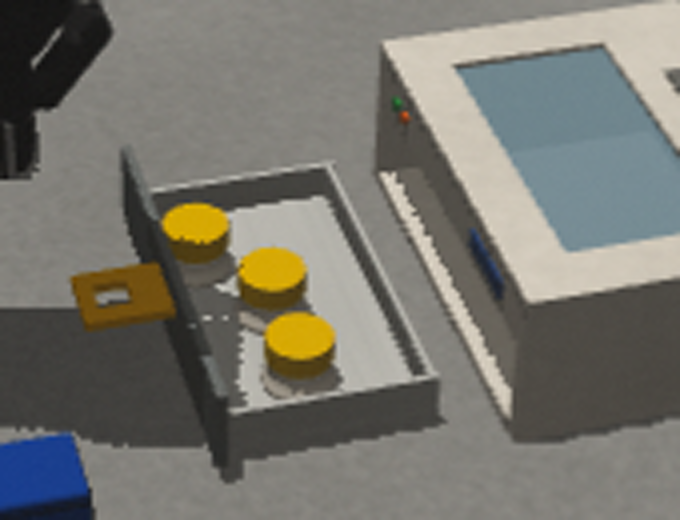

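```bash
python3 - <<'E'
from m import *
snap('side')
y=(H>18)&(H<32)&(S>130)&(V>90)
n,l,st,c=cv2.connectedComponentsWithStats(y.astype(np.uint8))
for i in range(1,n):
    if st[i,4]>60:
        q=P[l==i]; print(st[i],np.round(np.median(q,0),3), 'top',np.round(onz('top',c[i][1],c[i][0],.048),3))
fc=np.array([.607,-.048]);
for x in bot.tip_of('side','pot0'): 
  w=onz('side',*x['centre'],.014); dl=w[:2]-fc; print(round(x['score'],2),np.round(w,3),'local',np.round([dl@[.997,.075],dl@[-.075,.997]],3))
E
```

```text
[360 234  17  17 211] [ 0.608 -0.111  0.047] top [ 0.607 -0.111  0.048]
[333 237  16  15 155] [ 0.607 -0.054  0.047] top [ 0.607 -0.053  0.048]
[311 254  15  16 138] [0.571 0.003 0.047] top [0.57  0.002 0.048]
[ 95 262  31  36 335] [0.535 0.437 0.044] top [0.537 0.445 0.048]
0.98 [ 0.529 -0.471  0.014] local [-0.109 -0.416]
0.82 [ 0.608 -0.062  0.014] local [-0.    -0.014]
0.79 [ 0.612 -0.112  0.014] local [ 0.001 -0.065]
0.78 [ 0.673 -0.329  0.014] local [ 0.045 -0.285]
0.61 [ 0.599 -0.443  0.014] local [-0.038 -0.394]
0.6 [ 0.567 -0.004  0.014] local [-0.036  0.047]
```

```bash
python3 -m inch '[{"dx":-2,"dy":0,"dz":25,"rx":0,"ry":0,"rz":0,"hand":1},{"dx":0,"dy":0,"dz":30,"rx":0,"ry":0,"rz":0,"hand":1},{"dx":0,"dy":0,"dz":20,"rx":0,"ry":0,"rz":0,"hand":1},{"dx":0,"dy":0,"dz":13,"rx":0,"ry":0,"rz":0,"hand":1},{"dx":0,"dy":0,"dz":0,"rx":0,"ry":0,"rz":0,"hand":1},{"dx":0,"dy":0,"dz":0,"rx":0,"ry":0,"rz":0,"hand":1}]' 30; python3 to.py .473 -.0595 .03 1.6458;python3 v.py s17.png
```

```text
clock: 46.6
position: [0.4537, -0.0596, 0.0303]
tool_rot: [-3.141, 0.0, 1.645]
force: [-0.3, -0.9, 0.6]
grip_width: 0.0003
d [-1.4 19.3  0.3] rot [-0.0003  0.0001 -0.0005] t 46.6 pos [ 0.4537 -0.0596  0.0303] rpy [-3.1413e+00  1.0000e-04  1.6453e+00] w 0.0003 F [-0.3 -0.9  0.6]
```

View pics/s17.png

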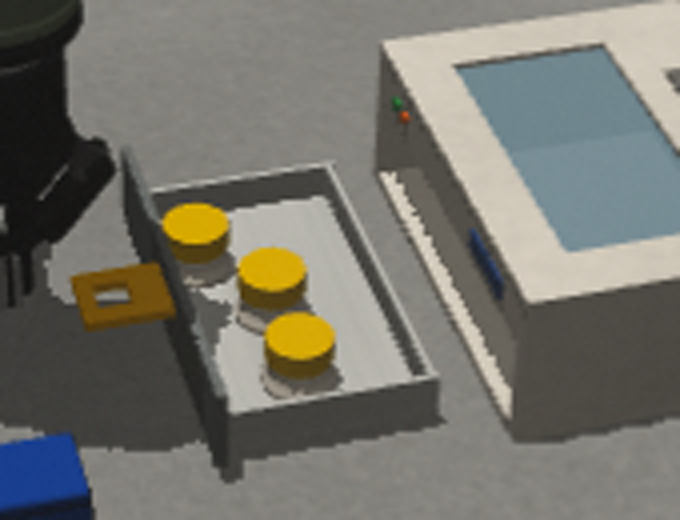

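```bash
python3 -m inch '[{"dx":0,"dy":-6,"dz":0,"rx":0,"ry":0,"rz":-0.14,"hand":1},{"dx":0,"dy":0,"dz":0,"rx":0,"ry":0,"rz":-0.145,"hand":1},{"dx":0,"dy":0,"dz":0,"rx":0,"ry":0,"rz":-0.145,"hand":1},{"dx":0,"dy":0,"dz":0,"rx":0,"ry":0,"rz":-0.145,"hand":1},{"dx":0,"dy":0,"dz":0,"rx":0,"ry":0,"rz":-0.145,"hand":1},{"dx":0,"dy":0,"dz":0,"rx":0,"ry":0,"rz":-0.145,"hand":1},{"dx":0,"dy":0,"dz":0,"rx":0,"ry":0,"rz":-0.145,"hand":1},{"dx":0,"dy":0,"dz":0,"rx":0,"ry":0,"rz":-0.145,"hand":1},{"dx":0,"dy":0,"dz":0,"rx":0,"ry":0,"rz":-0.145,"hand":1},{"dx":0,"dy":0,"dz":0,"rx":0,"ry":0,"rz":-0.145,"hand":1}]'; python3 -m inch '[{"dx":0,"dy":0,"dz":0,"rx":0,"ry":0,"rz":-0.12,"hand":1},{"dx":0,"dy":0,"dz":0,"rx":0,"ry":0,"rz":-0.07,"hand":1},{"dx":0,"dy":0,"dz":0,"rx":0,"ry":0,"rz":0,"hand":1}]'; python3 to.py .479 -.0585 .03 -3.0666;python3 v.py s18.png
```

```text
clock: 47.65
position: [0.4482, -0.0601, 0.0311]
tool_rot: [-3.141, 0.002, 3.097]
force: [-0.4, 0.4, -0.3]
grip_width: -0.0
clock: 47.95
position: [0.4481, -0.0602, 0.0309]
tool_rot: [-3.141, 0.001, -3.002]
force: [-0.4, -0.3, -0.5]
grip_width: -0.0001
d [-30.8  -2.6   1. ] rot [-0.0008  0.0012  0.065 ] t 47.95 pos [ 0.4481 -0.0602  0.0309] rpy [-3.1407e+00  1.2000e-03 -3.0016e+00] w -0.0001 F [-0.4 -0.3 -0.5]
```

View pics/s18.png

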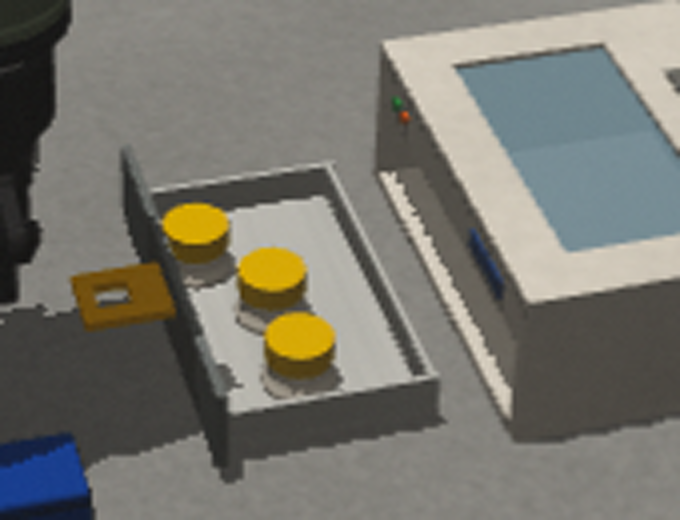

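```bash
python3 -m inch '[{"dx":0,"dy":0,"dz":0,"rx":0,"ry":0,"rz":0.065,"hand":1},{"dx":-10,"dy":-1,"dz":0,"rx":0,"ry":0,"rz":0,"hand":1},{"dx":-10,"dy":0,"dz":0,"rx":0,"ry":0,"rz":0,"hand":1},{"dx":-5,"dy":0,"dz":0,"rx":0,"ry":0,"rz":0,"hand":1},{"dx":-5,"dy":0,"dz":0,"rx":0,"ry":0,"rz":0,"hand":1},{"dx":-5,"dy":0,"dz":0,"rx":0,"ry":0,"rz":0,"hand":1},{"dx":-5,"dy":0,"dz":0,"rx":0,"ry":0,"rz":0,"hand":1},{"dx":-6,"dy":0,"dz":0,"rx":0,"ry":0,"rz":0,"hand":1},{"dx":-8,"dy":0,"dz":0,"rx":0,"ry":0,"rz":0,"hand":1},{"dx":-8,"dy":0,"dz":0,"rx":0,"ry":0,"rz":0,"hand":1}]'; python3 to.py .647 -.0455 .03 -3.0666;python3 v.py s19.png
```

```text
clock: 49.0
position: [0.5102, -0.0561, 0.0302]
tool_rot: [-3.142, 0.0, -3.067]
force: [-0.6, -0.4, 0.2]
grip_width: -0.0001
d [-137.2    0.4    0.2] rot [-0.      0.0002 -0.0008] t 49.0 pos [ 0.5102 -0.0561  0.0302] rpy [-3.1416e+00  2.0000e-04 -3.0674e+00] w -0.0001 F [-0.6 -0.4  0.2]
```

View pics/s19.png

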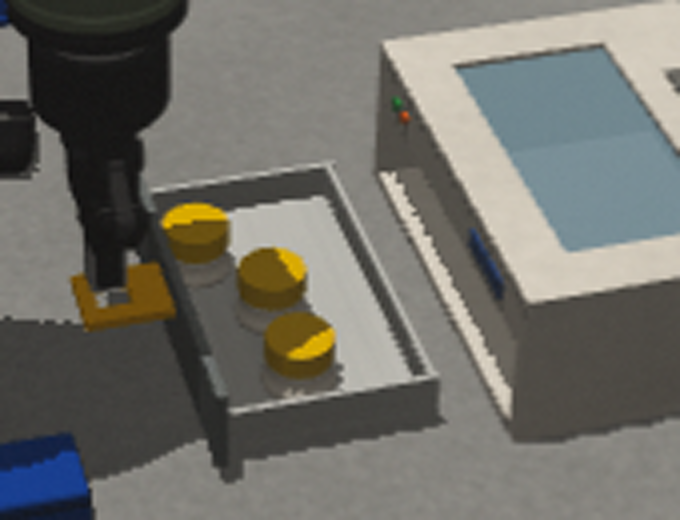

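```bash
python3 - <<'E'
from h import *
for z in(.03,.046,.055): print(z,[ (round((b-250)*4),round((a-200)*4)) for a,b in [proj('side',[.5102,-.0561,z])]])
print([(x['score'],x['centre'],onz('side',*x['centre'],.046)) for x in bot.tip_of('side','tray_hole')])
E
```

```text
0.03 [(107, 314)]
0.046 [(106, 293)]
0.055 [(106, 281)]
[(0.95, [272.3, 277.9], array([ 0.51386583, -0.05338091,  0.046     ])), (0.56, [265.8, 298.9], array([ 0.56535713, -0.03855487,  0.046     ]))]
```

```bash
python3 -m inch '[{"dx":10,"dy":0,"dz":-5,"rx":0,"ry":0,"rz":0,"hand":1},{"dx":20,"dy":0,"dz":0,"rx":0,"ry":0,"rz":0,"hand":1},{"dx":20,"dy":0,"dz":0,"rx":0,"ry":0,"rz":0,"hand":1},{"dx":12,"dy":0,"dz":0,"rx":0,"ry":0,"rz":0,"hand":1},{"dx":0,"dy":0,"dz":10,"rx":0,"ry":0,"rz":0,"hand":1},{"dx":0,"dy":0,"dz":10,"rx":0,"ry":0,"rz":0,"hand":1},{"dx":0,"dy":0,"dz":5,"rx":0,"ry":0,"rz":0,"hand":1},{"dx":0,"dy":0,"dz":0,"rx":0,"ry":0,"rz":0,"hand":1},{"dx":0,"dy":0,"dz":0,"rx":0,"ry":0,"rz":0,"hand":1}]'; python3 to.py .647 -.0455 .03 -3.0666;python3 - <<'E'
from h import *
p,d=snap('side')
cv2.imwrite('pics/s20.png',cv2.resize(cv2.cvtColor(p[200:330,200:370],cv2.COLOR_RGB2BGR),None,fx=4,fy=4,interpolation=cv2.INTER_CUBIC))
a,b=proj('side',bot.observe()['position']);print((b-200)*4,(a-200)*4)
E
```

```text
clock: 50.0
position: [0.4478, -0.0606, 0.0098]
tool_rot: [3.141, -0.0, -3.067]
force: [-0.7, 0.1, 0.7]
grip_width: -0.0001
d [-199.8    0.3  -20.2] rot [ 0.0001 -0.0005 -0.0006] t 50.0 pos [ 0.4478 -0.0606  0.0098] rpy [ 3.1415e+00 -5.0000e-04 -3.0672e+00] w -0.0001 F [-0.7  0.1  0.7]
201.5706437409999 357.79719284437397
```

View pics/s20.png

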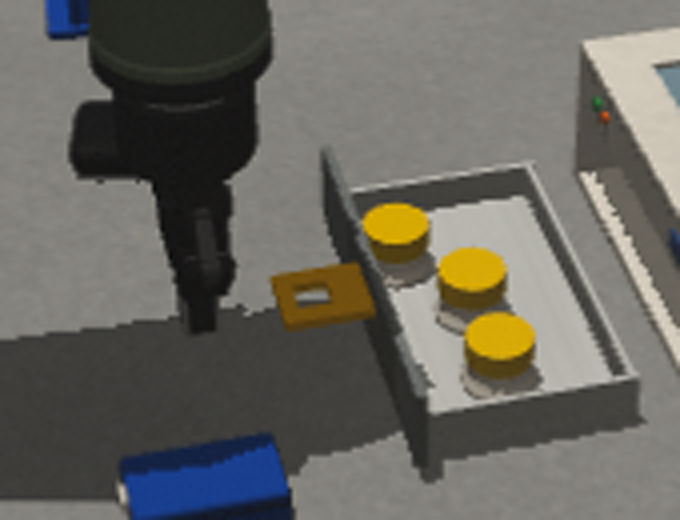

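```bash
python3 -m inch '[{"dx":-8,"dy":0,"dz":3,"rx":0,"ry":0,"rz":0,"hand":1},{"dx":-8,"dy":0,"dz":0,"rx":0,"ry":0,"rz":0,"hand":1},{"dx":-5,"dy":0,"dz":0,"rx":0,"ry":0,"rz":0,"hand":1},{"dx":-5,"dy":0,"dz":0,"rx":0,"ry":0,"rz":0,"hand":1},{"dx":-5,"dy":0,"dz":0,"rx":0,"ry":0,"rz":0,"hand":1},{"dx":-5,"dy":0,"dz":0,"rx":0,"ry":0,"rz":0,"hand":1},{"dx":-5,"dy":0,"dz":0,"rx":0,"ry":0,"rz":0,"hand":1},{"dx":-5,"dy":0,"dz":0,"rx":0,"ry":0,"rz":0,"hand":1}]'; python3 to.py .647 -.0455 .03 -3.0666;python3 v.py s21.png
```

```text
clock: 50.85
position: [0.4936, -0.0573, 0.0071]
tool_rot: [-3.142, -0.001, -3.067]
force: [-2.7, -1.2, 1.3]
grip_width: 0.0001
d [-153.8    0.4  -23. ] rot [-0.     -0.0005 -0.0009] t 50.85 pos [ 0.4936 -0.0573  0.0071] rpy [-3.1415e+00 -5.0000e-04 -3.0675e+00] w 0.0001 F [-2.7 -1.2  1.3]
```

View pics/s21.png

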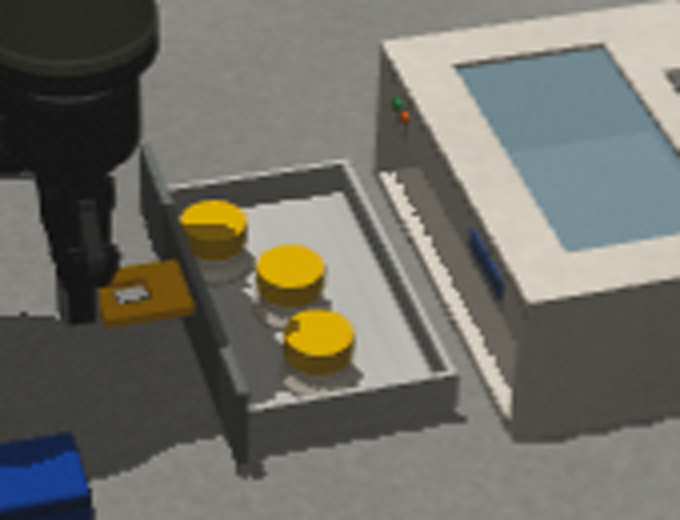

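```bash
python3 -m inch '[{"dx":-6,"dy":0,"dz":0,"rx":0,"ry":0,"rz":0,"hand":1},{"dx":-8,"dy":0,"dz":0,"rx":0,"ry":0,"rz":0,"hand":1},{"dx":-10,"dy":0,"dz":0,"rx":0,"ry":0,"rz":0,"hand":1},{"dx":-10,"dy":0,"dz":0,"rx":0,"ry":0,"rz":0,"hand":1},{"dx":-10,"dy":0,"dz":0,"rx":0,"ry":0,"rz":0,"hand":1},{"dx":-10,"dy":0,"dz":0,"rx":0,"ry":0,"rz":0,"hand":1},{"dx":-10,"dy":0,"dz":0,"rx":0,"ry":0,"rz":0,"hand":1},{"dx":-10,"dy":0,"dz":0,"rx":0,"ry":0,"rz":0,"hand":1},{"dx":-8,"dy":0,"dz":0,"rx":0,"ry":0,"rz":0,"hand":1},{"dx":-6,"dy":0,"dz":0,"rx":0,"ry":0,"rz":0,"hand":1}]'; python3 to.py .647 -.0455 .007 -3.0666;python3 v.py s22.png
```

```text
clock: 51.9
position: [0.582, -0.0507, 0.0071]
tool_rot: [3.142, 0.0, -3.067]
force: [-2.6, 0.6, -1.0]
grip_width: 0.0001
d [-65.2   0.4   0.1] rot [ 0.0001  0.0002 -0.0008] t 51.9 pos [ 0.582  -0.0507  0.0071] rpy [ 3.1415e+00  2.0000e-04 -3.0674e+00] w 0.0001 F [-2.6  0.6 -1. ]
```

View pics/s22.png

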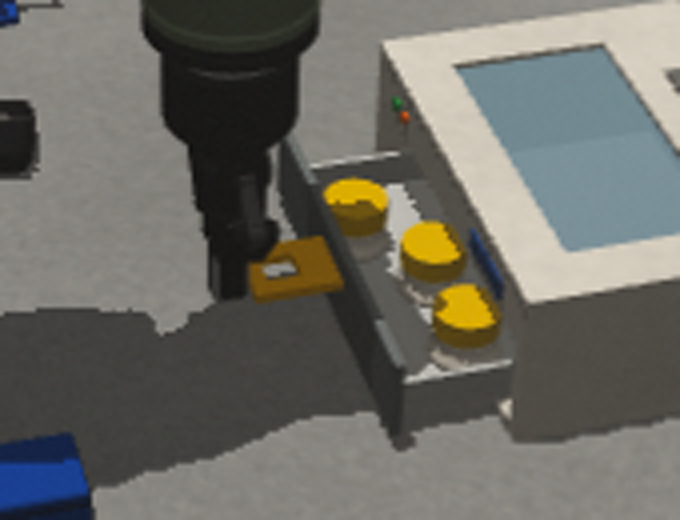

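```bash
python3 -m inch '[{"dx":-6,"dy":0,"dz":0,"rx":0,"ry":0,"rz":0,"hand":1},{"dx":-8,"dy":0,"dz":0,"rx":0,"ry":0,"rz":0,"hand":1},{"dx":-8,"dy":0,"dz":0,"rx":0,"ry":0,"rz":0,"hand":1},{"dx":-8,"dy":0,"dz":0,"rx":0,"ry":0,"rz":0,"hand":1},{"dx":-8,"dy":0,"dz":0,"rx":0,"ry":0,"rz":0,"hand":1},{"dx":-8,"dy":0,"dz":0,"rx":0,"ry":0,"rz":0,"hand":1},{"dx":-5,"dy":0,"dz":0,"rx":0,"ry":0,"rz":0,"hand":1},{"dx":-4,"dy":0,"dz":0,"rx":0,"ry":0,"rz":0,"hand":1},{"dx":0,"dy":0,"dz":0,"rx":0,"ry":0,"rz":0,"hand":1}]'; python3 to.py .647 -.0455 .007 -3.0666;python3 v.py s23.png
```

```text
clock: 52.85
position: [0.6368, -0.0467, 0.0072]
tool_rot: [-3.142, 0.001, -3.067]
force: [0.0, -0.0, 0.4]
grip_width: -0.0001
d [-10.2   0.4   0.2] rot [-0.      0.0009 -0.0008] t 52.85 pos [ 0.6368 -0.0467  0.0072] rpy [-3.1416e+00  9.0000e-04 -3.0674e+00] w -0.0001 F [ 0.  -0.   0.4]
```

View pics/s23.png

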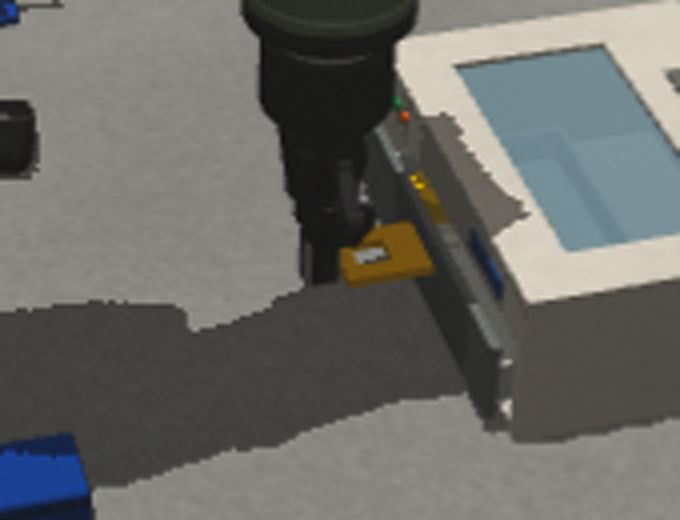

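Push on in 2 mm steps and watch the force.

```bash
python3 -m inch '[{"dx":-3,"dy":0,"dz":0,"rx":0,"ry":0,"rz":0,"hand":1},{"dx":-3,"dy":0,"dz":0,"rx":0,"ry":0,"rz":0,"hand":1},{"dx":-2,"dy":0,"dz":0,"rx":0,"ry":0,"rz":0,"hand":1},{"dx":0,"dy":0,"dz":0,"rx":0,"ry":0,"rz":0,"hand":1}]'; python3 -m inch '[{"dx":-2,"dy":0,"dz":0,"rx":0,"ry":0,"rz":0,"hand":1},{"dx":-1,"dy":0,"dz":0,"rx":0,"ry":0,"rz":0,"hand":1},{"dx":0,"dy":0,"dz":0,"rx":0,"ry":0,"rz":0,"hand":1}]'; python3 v.py s24.png
```

```text
clock: 53.3
position: [0.6445, -0.0462, 0.0072]
tool_rot: [-3.142, 0.0, -3.067]
force: [0.4, 0.2, 0.2]
grip_width: 0.0001
clock: 53.6
position: [0.6473, -0.0459, 0.0072]
tool_rot: [-3.142, 0.0, -3.067]
force: [-0.9, -1.1, 0.0]
grip_width: 0.0003
```

View pics/s24.png

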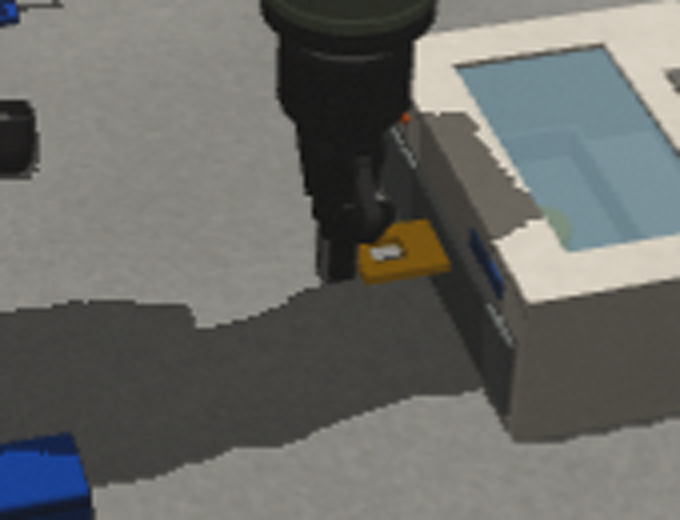

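```bash
python3 -m inch '[{"dx":-2,"dy":0,"dz":0,"rx":0,"ry":0,"rz":0,"hand":1},{"dx":0,"dy":0,"dz":0,"rx":0,"ry":0,"rz":0,"hand":1}]'; python3 -m inch '[{"dx":-2,"dy":0,"dz":0,"rx":0,"ry":0,"rz":0,"hand":1},{"dx":0,"dy":0,"dz":0,"rx":0,"ry":0,"rz":0,"hand":1}]'
```

```text
clock: 53.85
position: [0.6493, -0.0458, 0.0072]
tool_rot: [-3.142, 0.0, -3.067]
force: [-1.0, 0.0, -0.8]
grip_width: 0.0002
clock: 54.05
position: [0.6503, -0.0457, 0.007]
tool_rot: [-3.142, -0.002, -3.067]
force: [-7.6, -0.8, 3.8]
grip_width: -0.0
```

```bash
python3 -m inch '[{"dx":5,"dy":0,"dz":0,"rx":0,"ry":0,"rz":0,"hand":1},{"dx":20,"dy":0,"dz":0,"rx":0,"ry":0,"rz":0,"hand":1},{"dx":25,"dy":0,"dz":0,"rx":0,"ry":0,"rz":0,"hand":1},{"dx":20,"dy":0,"dz":-20,"rx":0,"ry":0,"rz":0,"hand":1},{"dx":0,"dy":0,"dz":-40,"rx":0,"ry":0,"rz":0,"hand":1},{"dx":0,"dy":0,"dz":-45,"rx":0,"ry":0,"rz":0,"hand":1},{"dx":0,"dy":0,"dz":-40,"rx":0,"ry":0,"rz":0,"hand":1},{"dx":20,"dy":30,"dz":0,"rx":0,"ry":0,"rz":0,"hand":1},{"dx":20,"dy":35,"dz":0,"rx":0,"ry":0,"rz":0,"hand":1},{"dx":20,"dy":35,"dz":0,"rx":0,"ry":0,"rz":0,"hand":1}]'; python3 -m inch '[{"dx":10,"dy":40,"dz":0,"rx":0,"ry":0,"rz":0,"hand":1},{"dx":0,"dy":40,"dz":0,"rx":0,"ry":0,"rz":0,"hand":1},{"dx":0,"dy":40,"dz":0,"rx":0,"ry":0,"rz":0,"hand":1},{"dx":0,"dy":20,"dz":-20,"rx":0,"ry":0,"rz":0,"hand":1},{"dx":0,"dy":0,"dz":0,"rx":0,"ry":0,"rz":0,"hand":1}]'; python3 m1.py
python3 - <<'E'
from h import *
snap('side','s25.png'); p,d=snap('top','t25.png')
for t,z in(('tray_hole',.046),('hook',.047),('hook_tip',.0145),('cradle',0)):
 for c in('side','top'): print(t,c,[(round(x['score'],2),np.round(onz(c,*x['centre'],z),4)) for x in bot.tip_of(c,t)])
print(bot.observe()['clock'],bot.observe()['position'])
E
```

```text
clock: 55.05
position: [0.5133, 0.0453, 0.1526]
tool_rot: [3.141, 0.002, -3.068]
force: [0.2, 1.4, 0.2]
grip_width: 0.0001
clock: 55.55
position: [0.494, 0.1872, 0.1741]
tool_rot: [3.139, 0.003, -3.063]
force: [0.1, -0.6, 0.2]
grip_width: 0.0003
yellow px [324 197  22  25 347] rect [684.7 -42.6] [53.3 43.1] 4.2 ztop 0.048 mean [ 0.6879 -0.0424]
yellow px [ 95 262  29  36 213] rect [541. 453.] [63.8 77.4] 88.5 ztop 0.047 mean [0.5287 0.4582]
green px [ 427  283   62   64 1992] rect [ 447.8 -306. ] [115.8 114.6] 73.0 ztop 0.007 mean [ 0.445  -0.3027]
blue px [  76    0  143   59 7064] rect [1331.5  504. ] [433.9 203. ] 87.4 ztop -0.227 mean [1.3425 0.5007]
blue px [385 302  26  40 841] rect [ 435.9 -168.9] [81.4 48.4] 3.9 ztop 0.027 mean [ 0.4356 -0.1686]
black px [186 211  44  61 518] rect [517.6 135.4] [83.  9.] 34.8 ztop 0.566 mean [0.5203 0.1387]
black px [501 235  20  18 274] rect [ 599.5 -431.8] [35.8 36.9] 66.8 ztop 0.035 mean [ 0.5992 -0.4313]
black px [230 273  15  19 111] rect [454.   96.6] [32.5  2. ] 32.5 ztop 0.561 mean [0.4548 0.0967]
black px [455 300  22  21 372] rect [ 451.4 -303.2] [43.9 41.6] 88.2 ztop 0.086 mean [ 0.4517 -0.3031]
black px [246 302  18  22 192] rect [414.3  68.2] [30.2  0.6] 35.3 ztop 0.633 mean [0.4138 0.0677]
black px [206 338  77  17 549] rect [378.4  77.8] [ 9.9 48.7] 12.1 ztop 0.725 mean [0.378  0.0778]
case px [  266    98   130   101 10695] rect [810.8 -33.2] [204.6 261.4] 4.5 ztop 0.104 mean [ 0.8079 -0.0329]
tray_hole side [(0.81, array([ 0.6776, -0.0408,  0.046 ]))]
tray_hole top [(0.65, array([ 0.6762, -0.0389,  0.046 ]))]
hook side [(0.65, array([0.4398, 0.3392, 0.047 ]))]
hook top []
hook_tip side [(0.69, array([0.5223, 0.3169, 0.0145]))]
hook_tip top []
cradle side [(0.6, array([0.4303, 0.3348, 0.    ]))]
cradle top []
56.1 [0.49370355 0.1829829  0.17201745]
```

View pics/s25.png

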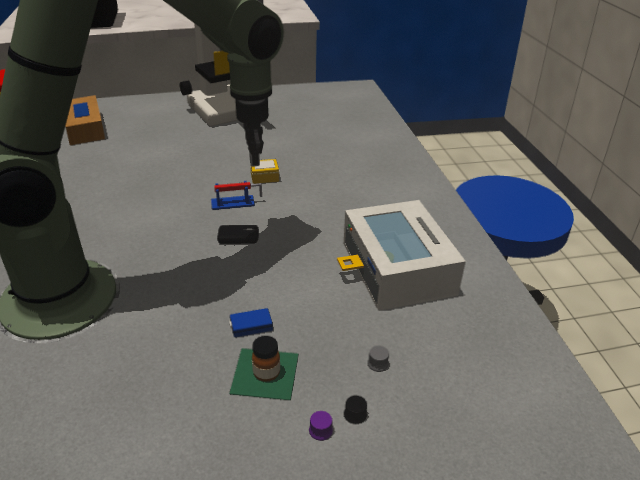

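View pics/t25.png

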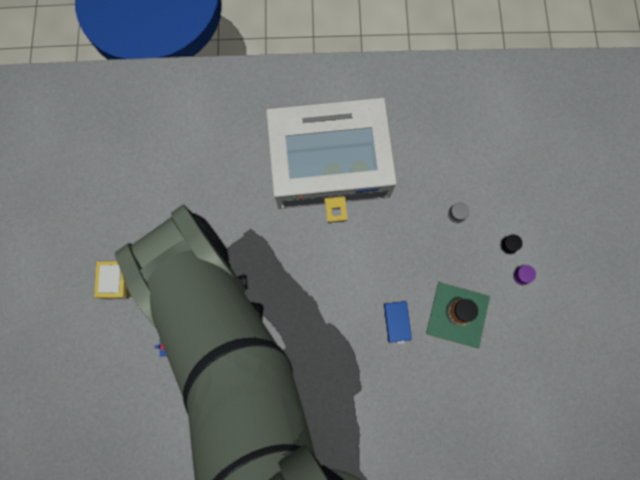

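```bash
python3 - <<'E'
import cv2,numpy as np
a=cv2.imread('pics/s25.png'); b=cv2.imread('pics/t25.png')
cv2.imwrite('pics/z1.png',cv2.resize(a[165:225,190:300],None,fx=6,fy=6,interpolation=cv2.INTER_CUBIC))
w=cv2.resize(b[95:215,260:400],None,fx=5,fy=4.9,interpolation=cv2.INTER_CUBIC); cv2.imwrite('pics/z2.png',np.clip(w*1.3,0,255).astype(np.uint8))
E
```

View pics/z1.png

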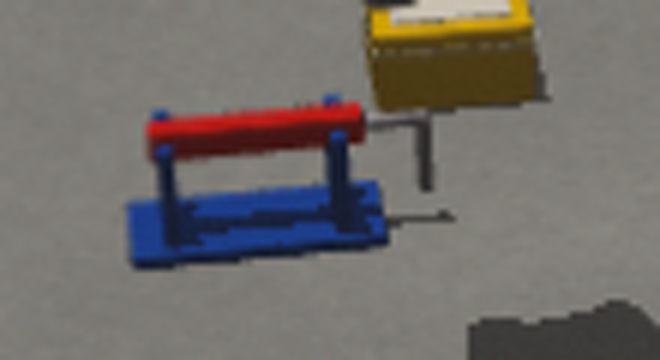

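View pics/z2.png

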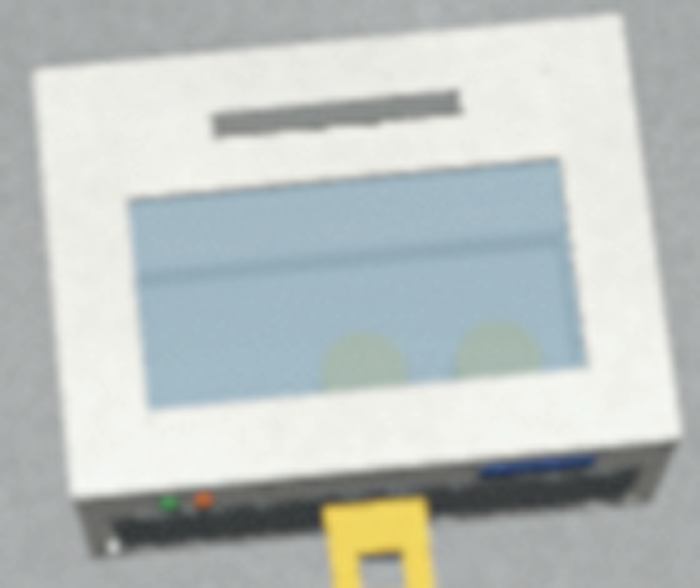

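```bash
python3 -m inch '[{"dx":0,"dy":0,"dz":0,"rx":0,"ry":0,"rz":0,"hand":1},{"dx":0,"dy":0,"dz":0,"rx":0,"ry":0,"rz":0,"hand":1}]'; python3 -c "
from workcell import bot
print(bot.job_done())"
```

```text
clock: 56.3
position: [0.4936, 0.1833, 0.1721]
tool_rot: [3.142, -0.0, -3.068]
force: [-0.6, 0.4, 0.0]
grip_width: 0.0001
the job is handed in; nothing more can be done
None
```

I finished the whole job and handed it in at about 56 s. The jar stands on the mat, the tray was pulled to its stop with the hook, and the hook is back in its cradle. All three yellow-capped pots are in the tray, and the tray is pushed home.

**What my last checks showed:**
- **Tray:** the push ended on a 7.6 N rise in force, and the yellow tab measured about 1.5 mm further in than at the start.
- **Jar:** its centre is about 4 mm from the mat's middle.
- **Hook:** it lies in both notches of the cradle.
- **Bystanders:** the slide box is where it started in the last measurement. The mouse and tip box also look unmoved in the pictures.
- **Pots:** only two show through the window at the end. The third is hidden under the front frame, and I last saw it standing on the tray floor during the push.

**What went wrong on the way:**
- **Pot moved in the tray:** the first pot ended up about 4 cm from where I had put it, probably the expected knock. It stayed upright and inside the tray, so I left it there.
- **First push missed:** the fingertips are about 20 mm higher than I had assumed and passed over the tab without touching it. I backed off, lowered the gripper and pushed again.

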